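# Set and lock the iris of a seed light stage

### The job

On the seed light stage, swing the iris ring by its orange lever until the lever lines up with the green mark, without touching the black fixed rings above and below it. Then lock it: with the blue T-handle key, turn the brass screw at the bottom of the well clockwise until it stops, and put the key back in its wooden holder, upright and fully down. The iris must still be on its mark, and leave the other things on the table where they are.

Things in the scene. Friction and masses are not known exactly. Their poses are not given: they have to be found in the camera images.
- iris (a joint): rotation of the slim aluminium iris ring (100 mm diameter, 7 mm thick, knurled, centred on iris_axis) in rad. It grows anticlockwise seen from above, limits 0 and 1.5; it starts between 0 and 0.5. At 0.95 the lever lines up with the green mark. Light friction only (about 0.8 N at the lever); it stays where it is left.
- lever (a point): point on the iris lever: an upright orange post, 10 x 10 mm in plan, 34 mm tall, its top 115 mm above the table, standing 68 mm out from the iris axis on a flat 8 mm wide arm that leaves the ring radially (arm 81 to 87 mm above the table). This point is on the post's centre line, 12 mm below its top; its x axis points radially outward. Pinch the post across its sides facing along the ring (tangentially).
- iris_axis (a point): centre of the iris ring, on its vertical axis, 84 mm above the table. x and y axes are those of the light stage.
- mark (a point): outer end of the green mark, a stripe 7 mm wide on the top and rim of the upper fixed black ring, 48 mm from the iris axis, 98 mm above the table. The lever must point the same way from the axis as this.
- fixed_rings: the two fixed black rings (96 mm diameter, 10 mm thick) just below and just above the iris ring, the upper one with a white glass disc; top 98 mm above the table. Origin on the iris axis at table height. Not to be touched by the robot.
- stage: the seed light stage: white box fixed to the table, 170 mm (its x) by 280 mm (its y) and 70 mm high. Origin at the centre of its underside. The iris stands at its y = -60 mm, the well at its y = +90 mm.
- well (a point): centre of the mouth of the round well (44 mm diameter, 70 mm deep, grey rim) in the top of the light stage, 70 mm above the table; vertical.
- screw (a joint): rotation of the brass lock screw at the bottom of the well in rad; it grows CLOCKWISE seen from above, from 0 to a hard stop at 1.6 (tight). It starts between 0.3 and 0.8. Friction about 0.08 N m; it stays where it is left.
- socket (a point): floor of the screw's square socket, on the well's axis, 4 mm above the table. The socket is 12.6 mm square and 16 mm deep, with a mouth that flares to about 22 mm at 26 mm above the table. The sides of the square are along this point's x and y, which turn with the screw. With the key in, it has about 0.15 rad of play each way.
- key_grip (a point): centre of the blue bar of the T-handle key: bar 80 mm long (its x) by 14 mm (its y) by 18 mm high. The bar's centre is 118 mm above the key's tip; a 14 mm round steel shank goes straight down from it, with a 32 mm collar 5 mm thick whose underside is 78 mm above the tip. The key weighs 0.15 to 0.3 kg. Standing in the holder the bar's centre is 124 mm above the table; seated in the screw 122 mm.
- key_tip (a point): lower end of the key, on the shank's axis. The last 24 mm are square, 11 mm wide (sides along the key's x and y, so along and across the bar), the lowest 6 mm tapering to 6 mm.
- key: the T-handle key itself, origin at its tip, z up the shank, x along the blue bar.
- holder_hole (a point): centre of the mouth of the 22 mm round hole (80 mm deep) in the top of the key holder, a wooden block 70 x 70 mm and 84 mm high fixed to the table. The key stands in it upright with its collar resting on the block; its tip is then 78 mm below this point. Any yaw of the key will do.
- dish: glass dish of seeds, 92 mm diameter, 16 mm high; bystander. Origin under its centre.
- cup: clear plastic cup with seeds, 68 mm diameter at the rim, 75 mm high; bystander. Origin under its centre.
- forceps: steel forceps lying flat, 120 mm long; bystander.
- pencil: yellow pencil lying, 150 mm long; bystander.
- jar: small amber glass jar with a white cap, 60 mm diameter, 75 mm high; bystander. Origin under its centre.
- brush: small brush lying, 160 mm long; bystander.
There are look-alikes about, which are no part of the job. What is shaped like the key but pink or red is not meant.

How it is judged:
By the outcome, as a careful person would: the job done as asked, in the order asked, and still so for the second after the job is handed in, with the robot touching nothing.
It also fails if it takes over 64 s, if anything falls off the work surface, if the arm or the gripper's body presses on something with over 40 N, if the wrist force passes 120 N, or if a joint passes its speed limit or range.

### The arm

A 7-joint arm with a two-finger parallel gripper is mounted at the origin on the work surface. World frame = base frame: x ahead of the robot, y to its left, z up, the work surface at z = 0. Lengths are in m, angles in rad, forces in N, time in s.
With the tool pointing down it reaches from about 0.375 to 0.925 m from the base axis. Payload 3.1 kg.
Tool frame: the origin (TCP) lies where the fingers leave the gripper's body, on its centre line; the fingertips stand 73 mm ahead of it and the grasp point (between the pads) lies 54 mm ahead of it; z points along the fingers, y is the direction in which the jaws open and shut (so a half turn about z gives the same grasp; the last joint's range is limited). The gripper opens to 85 mm and grips with 20 to 120 N. Pads are 22 mm wide; open, the fingers measure 114 mm over their backs; the gripper's body (76 mm by 85 mm) begins 54 mm behind the grasp point. The pads swing forward as they close: fully open they stand 13 mm farther back than shut.
Start: joints at [-1.41, 0.383, 0.044, 1.598, -0.018, 1.161, -0.05], TCP at [0.166, 0.628, 0.304] pointing down, gripper open.
Joint ranges: [-2.61, 2.61], [-0.41, 2.15], [-1.48, 1.57], [0, 2.5], [-1.57, 4.71], [0.05, 1.97], [-2.85, 2.85]. Speed limits (rad/s): [2.79, 2.79, 3.14, 3.14, 3.14, 3.14, 3.14].

### API

Orientations are given as [roll, pitch, yaw] about the fixed x, y, z axes, in that order (R = Rz(yaw) Ry(pitch) Rx(roll)).
In Python, from bench import observe, get_image, sign_off, outline_of, tip_of gives the robot as it stands.
- The arm moves only by the tool step_arm, never from a script. Its argument "deltas" is one flat list of numbers, 5 for each row, row after row: the finger opening in m, from 0 to 0.0854, then the shift along the tool's x, y, z in m, then the turn about the tool's z in degrees. A call has 1 to 10 rows; each row is the pose to reach, as a shift and turn from the pose commanded when the call began, along the tool's axes at that moment; what a row does not reach only later rows make up. A row lasts 1/12 s, in which the tool goes at most 41.7 mm and 7.16 degrees, less where a joint would pass 70% of its speed; a pose out of reach is approached as far as the arm can. A call with a gripper value outside its range is refused whole. The fingers move at their own pace and stop on an object; "squeeze" is the grip in N (left out, the last holds). Time passes only in rows, so rows that repeat a pose let the fingers close. It gives the time, the measured TCP pose, the force and the opening at its end, in the units of the state.
- observe(): the state, without advancing time (a new reading comes with each control period).
- get_image(name): name is "side" or "top" or "wrist"; returns a dict with "image" (384x512x3 uint8, red, green, blue), "range_z" (384x512 float32, m along the optical axis (not along the pixel's ray), 0 where there is no reading), "fx", "fy", "cx", "cy" (pixels), "rvec" (rotation vector, rad) and "tvec" (3), from world to camera coordinates, as OpenCV has them. Camera axes: x right, y down, z forward; pixel columns grow to the right and rows downward; lengths in m; the calibration is good to about 2 mm. The wrist camera is an equidistant fisheye: a pixel r from the principal point sees the ray r / f radians off the axis. A picture is of the moment at which its call begins.
- sign_off(): hands the job in, once; it reports no verdict.
Trained networks look in a picture, given as the dict that the camera call returned (one of the last four; its "shot" number tells which), for a name from the list of things; names that differ only in an ending like _2 or _b are one class to them, and where a whole thing is asked for, a point or a joint stands for the part that bears it (a point fixed in the world has none). Each returns a list of dicts, best first, with "score" (0 to 1); they miss things now and then, are a little off and sometimes report something else, mostly with a low value. They report only what shows in the picture. A call takes as long as a camera call. They do not tell look-alikes from the thing itself.
- outline_of(picture, query): "pixels" (384x512 bool, what is visible of it).
- tip_of(picture, query): "point" ([x, y, z] in m, in the coordinates of the camera as it stood for that picture, good to about 4 mm: a listed point, or the origin of a listed thing).
The state is a dict: "clock": time; "qpos": joint angles; "qd": joint speeds; "effort": joint torques, N m; "tool_pos": TCP position; "tool_rot": TCP orientation; "wrist_force": force on the tool from outside, world axes, zero at the start; "wrist_torque": the same for the moment, N m; "width": finger opening in m.
Only numpy, scipy, OpenCV 4.12 (cv2) and the standard library are available. Lean on these libraries where they do the work, as an engineer would, in place of code of your own. Each camera call takes 0.05 s, during which the arm holds its last target.

## Working session

There is one attempt and no reset: what is moved stays moved. The work goes in short steps, Python scripts to look and compute and a tool call to move; the robot and the scene stay as the last step left them, time stands still between calls to the robot, and variables do not carry over. Pictures are saved under pics/ and viewed, and the job is handed in when it is done.

Besides the shell and the picture viewer there is one more tool, called after "Request:" as a command line: name --argument value ..., lists and objects as JSON in quotes. step_arm: Moves the arm, as the interface text tells. Its arguments: {"type":"object","properties":{"deltas":{"type":"array"},"squeeze":{"type":"number"}},"required":["deltas"]}

```bash
mkdir -p pics; ls
cat > h.py <<'E'
import numpy as np, cv2
from bench import *
def save(d,n): cv2.imwrite('pics/'+n+'.png',d['image'][:,:,::-1])
def c2w(d,p):
    R=cv2.Rodrigues(np.array(d['rvec'],float))[0]; return (np.asarray(p)-np.array(d['tvec']).ravel())@R
def cloud(d,name='side'):
    z=d['range_z']; v,u=np.mgrid[:z.shape[0],:z.shape[1]]
    if name!='wrist': P=np.stack([(u-d['cx'])/d['fx']*z,(v-d['cy'])/d['fy']*z,z],-1)
    else:
        a=(u-d['cx'])/d['fx'];b=(v-d['cy'])/d['fy'];r=np.hypot(a,b)+1e-9;k=np.tan(r)/r
        P=np.stack([a*k*z,b*k*z,z],-1)
    return c2w(d,P)
E
python3 - <<'E'
from h import *
o=observe(); print({k:np.round(v,3).tolist() for k,v in o.items()})
for n in ['side','top','wrist']:
    d=get_image(n); save(d,n+'0'); print(n,d['fx'],d['cx'],d['cy'],d['rvec'],d['tvec'])
    for q in ['lever','iris_axis','mark','well','socket','key_grip','key_tip','holder_hole','stage','key']:
        for r in tip_of(d,q)[:3]: print(q,round(r['score'],2),np.round(c2w(d,r['point']),4))
E
```

```text
pics
{'clock': 0.0, 'qpos': [-1.41, 0.384, 0.044, 1.6, -0.018, 1.161, -0.05], 'qd': [0.0, -0.002, 0.001, -0.0, -0.0, 0.002, 0.001], 'effort': [0.0, -43.347, 1.025, -24.951, 0.01, 0.011, -0.0], 'tool_pos': [0.166, 0.628, 0.302], 'tool_rot': [-3.139, 0.0, 2.883], 'wrist_force': [0.162, 0.942, 0.408], 'wrist_torque': [0.032, 0.031, -0.003], 'width': 0.085}
side 360.2839294339199 256.68420991997425 199.64042364329848 [ 2.12452426 -0.56137795  0.31830087] [-0.47426115  0.23507568  0.76816945]
lever 0.62 [ 0.3564 -0.2705 -0.0008]
lever 0.46 [ 0.5298 -0.2314  0.1024]
iris_axis 0.22 [ 0.7417 -0.2648  0.0011]
mark 0.93 [ 0.5798 -0.212   0.0955]
well 0.59 [ 0.5648 -0.0209  0.0743]
well 0.27 [ 0.5625 -0.1098  0.0007]
key_grip 0.83 [0.6023 0.2432 0.1192]
key_grip 0.65 [0.5089 0.36   0.1226]
key_grip 0.51 [0.4842 0.2433 0.0832]
key_tip 0.83 [0.6013 0.2437 0.0037]
key_tip 0.23 [ 0.579  -0.2103  0.0958]
holder_hole 0.65 [0.4833 0.2433 0.0822]
stage 0.93 [ 0.5624 -0.1079 -0.0018]
key 0.67 [0.6035 0.2431 0.0008]
top 351.6053136339215 262.6515615357385 192.7944853035859 [ 2.10148286 -2.16505505  0.12281351] [0.04084109 0.5812468  1.09611618]
iris_axis 0.9 [ 0.5569 -0.168   0.081 ]
mark 0.57 [ 0.5824 -0.2121  0.0993]
well 0.7 [ 0.5674 -0.0219  0.0707]
socket 0.54 [ 0.5697 -0.0196  0.0055]
key_grip 0.74 [0.6055 0.2432 0.1198]
key_grip 0.66 [ 0.7227  0.1977 -0.0033]
key_grip 0.51 [0.5095 0.3631 0.1163]
key_tip 0.81 [5.134e-01 3.633e-01 1.000e-04]
key_tip 0.55 [ 6.046e-01  2.372e-01 -3.000e-04]
key_tip 0.37 [0.4857 0.2454 0.0824]
holder_hole 0.61 [0.4881 0.2424 0.085 ]
stage 0.61 [ 5.571e-01 -1.068e-01  1.000e-04]
key 0.72 [5.123e-01 3.592e-01 3.000e-04]
key 0.56 [0.4834 0.243  0.0067]
key 0.52 [ 0.606   0.2469 -0.0033]
wrist 297.3186396354542 258.4997222483438 196.46707473354616 [-2.2930689  -1.76400494 -0.26555685] [-0.65017236 -0.03747301  0.37966304]
```

View pics/side0.png

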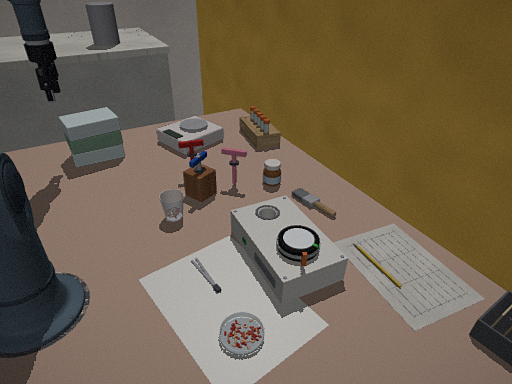

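View pics/top0.png

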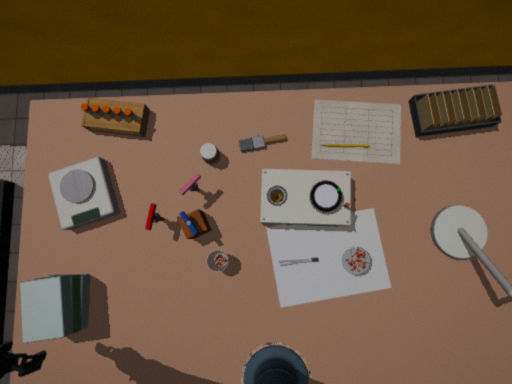

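View pics/wrist0.png

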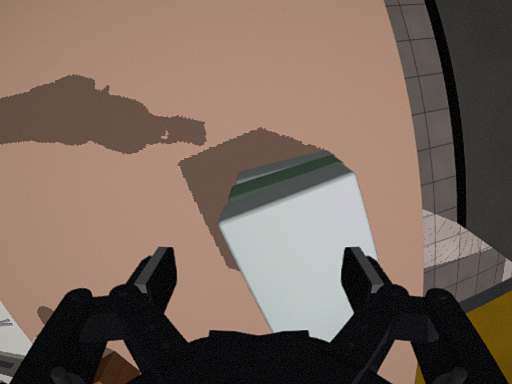

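Run:
```python
from h import *
for n in ['side','top']:
    d=get_image(n); W=cloud(d); hsv=cv2.cvtColor(d['image'],cv2.COLOR_RGB2HSV).astype(int); H,S,V=hsv[...,0],hsv[...,1],hsv[...,2]
    ok=d['range_z']>0
    def rep(name,m):
        m=m&ok; P=W[m]
        if len(P)<3: print(n,name,len(P));return
        c=np.median(P,0); q=P[:,:2]-P[:,:2].mean(0); u,s,vt=np.linalg.svd(q,full_matrices=False)
        ang=np.degrees(np.arctan2(vt[0,1],vt[0,0])); t=q@vt[0]
        print(n,name,len(P),'med',c.round(4),'mean',P.mean(0).round(4),'min',P.min(0).round(3),'max',P.max(0).round(3),'ang',ang.round(1),'len',np.ptp(t).round(3), 'midc',(P[:,:2].mean(0)+vt[0]*(t.max()+t.min())/2).round(4))
    R=lambda x0,x1,y0,y1,z0,z1:(W[...,0]>x0)&(W[...,0]<x1)&(W[...,1]>y0)&(W[...,1]<y1)&(W[...,2]>z0)&(W[...,2]<z1)
    rep('blue',(H>105)&(H<130)&(S>120)&R(.4,.6,.17,.32,.09,.16))
    rep('bluetop',(H>105)&(H<130)&(S>120)&R(.4,.6,.17,.32,.125,.16))
    rep('holder',R(.4,.56,.19,.3,.078,.09))
    rep('lever',(H<16)&(S>150)&R(.45,.68,-.3,-.1,.075,.13))
    rep('levertop',(H<16)&(S>150)&R(.45,.68,-.3,-.1,.108,.13))
    rep('green',(H>45)&(H<80)&(S>120)&R(.45,.68,-.3,-.1,.075,.13))
    rep('whiteglass',(S<60)&(V>120)&R(.45,.68,-.25,-.1,.09,.105))
    rep('ringtop',R(.45,.68,-.225,-.11,.094,.104))
    m=R(.42,.7,-.27,.05,.066,.073)&ok; P=W[m][:,:2].astype(np.float32)
    rc=cv2.minAreaRect(P); print(n,'stage',len(P),rc)
    a=cv2.resize(d['image'][:,:,::-1],None,fx=1,fy=1)
    if n=='top': c=d['image'][155:275,170:370]
    else: c=d['image'][130:290,170:350]
    cv2.imwrite(f'pics/{n}_crop.png',cv2.resize(c[:,:,::-1],None,fx=4 if n=='top' else 3.5,fy=4 if n=='top' else 3.5,interpolation=cv2.INTER_CUBIC))
```

```text
side blue 126 med [0.4808 0.2351 0.1288] mean [0.4825 0.2374 0.1276] min [0.451 0.216 0.112] max [0.519 0.266 0.135] ang -145.6 len 0.079 midc [0.4861 0.2399]
side bluetop 81 med [0.4807 0.2358 0.1321] mean [0.4829 0.2387 0.1313] min [0.452 0.216 0.125] max [0.519 0.266 0.135] ang -145.0 len 0.078 midc [0.4859 0.2408]
side holder 291 med [0.4779 0.2342 0.0842] mean [0.4811 0.2353 0.0842] min [0.439 0.196 0.078] max [0.53  0.278 0.09 ] ang 164.6 len 0.096 midc [0.4827 0.2348]
side lever 78 med [ 0.5263 -0.234   0.1003] mean [ 0.5291 -0.228   0.1013] min [ 0.511 -0.238  0.076] max [ 0.598 -0.13   0.116] ang -109.7 len 0.112 midc [ 0.5444 -0.1854]
side levertop 26 med [ 0.5263 -0.2329  0.1141] mean [ 0.5264 -0.2331  0.1131] min [ 0.522 -0.238  0.108] max [ 0.533 -0.228  0.116] ang -37.0 len 0.009 midc [ 0.5263 -0.2331]
side green 37 med [ 0.5747 -0.2085  0.0974] mean [ 0.5604 -0.202   0.0959] min [ 0.511 -0.218  0.088] max [ 0.586 -0.131  0.099] ang -30.7 len 0.089 midc [ 0.5443 -0.1924]
side whiteglass 502 med [ 0.5568 -0.1719  0.0987] mean [ 0.557  -0.1714  0.0988] min [ 0.522 -0.206 
[... 1144 characters left out ...]
0.227  0.118] ang -143.8 len 0.008 midc [ 0.5298 -0.23  ]
top green 11 med [ 0.5784 -0.209   0.0981] mean [ 0.5773 -0.2092  0.0983] min [ 0.572 -0.212  0.097] max [ 0.582 -0.206  0.1  ] ang -164.9 len 0.01 midc [ 0.5769 -0.2093]
top whiteglass 416 med [ 0.5602 -0.1704  0.0997] mean [ 0.5602 -0.1704  0.0995] min [ 0.527 -0.206  0.091] max [ 0.597 -0.121  0.105] ang 58.2 len 0.086 midc [ 0.5643 -0.1637]
top ringtop 754 med [ 0.5599 -0.1701  0.0992] mean [ 0.5602 -0.1701  0.0992] min [ 0.515 -0.217  0.094] max [ 0.608 -0.123  0.104] ang -57.5 len 0.096 midc [ 0.5606 -0.1708]
top stage 3213 ((0.5645596385002136, -0.11068300902843475), (0.28059473633766174, 0.17067354917526245), 86.4324722290039)
```

View pics/top_crop.png

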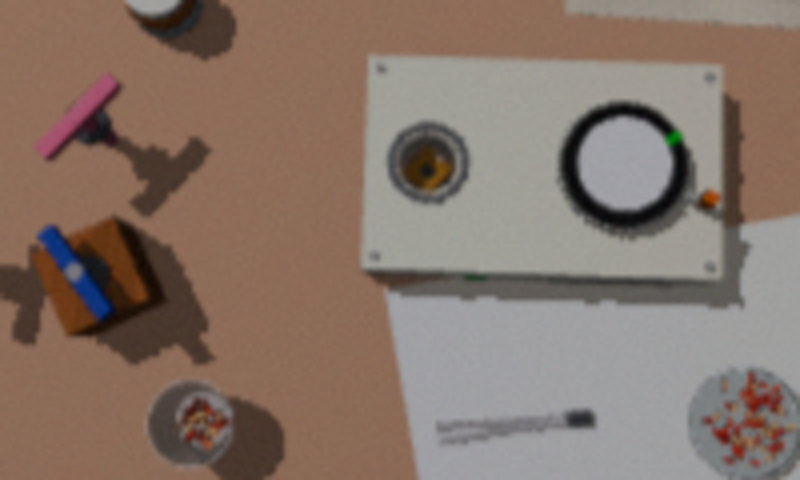

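View pics/side_crop.png

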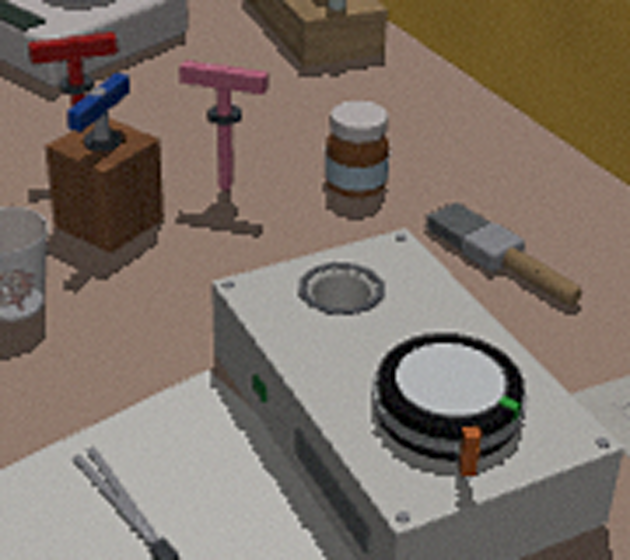

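```bash
cat >> h.py <<'E'
from scipy.spatial.transform import Rotation as Ro
def rows(targets,w=None,nd=4):
    """targets: (x,y,z,yawdeg) world TCP -> tool-axis deltas from measured pose"""
    o=observe(); p=np.array(o['tool_pos']); R=Ro.from_euler('xyz',o['tool_rot']).as_matrix()
    yaw=np.degrees(o['tool_rot'][2])
    for t in targets:
        d=R.T@(np.array(t[:3])-p); a=(t[3]-yaw+180)%360-180
        print(np.round(d,nd).tolist(), round(-a,2), 'dist',np.linalg.norm(d).round(3))
def st():
    o=observe(); print('t',round(o['clock'],2),'p',np.round(o['tool_pos'],4),'rpy',np.degrees(o['tool_rot']).round(2),'F',np.round(o['wrist_force'],2),'T',np.round(o['wrist_torque'],3),'w',round(o['width'],4),'q',np.round(o['qpos'],2))
E
python3 - <<'E'
from h import *
rows([(0.42,0.30,0.30,120),(0.60,-0.12,0.28,63.5)])
d=get_image('wrist'); print(c2w(d,[0,0,0]), c2w(d,[0,0,1])-c2w(d,[0,0,0]),c2w(d,[0,1,0])-c2w(d,[0,0,0]))
E
```

```text
[-0.3293, -0.2525, 0.0039] 45.18 dist 0.415
[-0.6107, -0.6125, 0.0239] 101.68 dist 0.865
[0.09334168 0.64785993 0.3739432 ] [ 0.28446317 -0.07537181 -0.95571952] [ 0.92375438 -0.24510744  0.29427911]
```

Request:
step_arm --deltas '[0.085, -0.33, -0.25, 0, 45, 0.085, -0.33, -0.25, 0, 45, 0.085, -0.33, -0.25, 0, 45, 0.085, -0.33, -0.25, 0, 45, 0.085, -0.33, -0.25, 0, 45, 0.085, -0.33, -0.25, 0, 45, 0.085, -0.33, -0.25, 0, 45, 0.085, -0.33, -0.25, 0, 45, 0.085, -0.33, -0.25, 0, 45, 0.085, -0.33, -0.25, 0, 45]'

```text
clock: 2.63
tool_pos: [0.4226, 0.3, 0.3043]
tool_rot: [3.141, -0.0, 2.097]
wrist_force: [0.7, 0.4, -0.1]
width: 0.0849
```

Run:
```python
from h import *
st(); rows([(0.53,-0.23,0.30,63.5)])
```

```text
t 2.63 p [0.4226 0.3    0.3043] rpy [ 1.7995e+02 -1.0000e-02  1.2013e+02] F [ 0.74  0.43 -0.09] T [-0.015 -0.062  0.021] w 0.0849 q [-1.05  0.13  0.38  1.93 -0.06  1.09 -0.12]
[-0.5123, -0.1732, 0.004] 56.63 dist 0.541
```

Request:
step_arm --deltas '[0.04, -0.512, -0.173, 0, 56.6, 0.04, -0.512, -0.173, 0, 56.6, 0.04, -0.512, -0.173, 0, 56.6, 0.04, -0.512, -0.173, 0, 56.6, 0.04, -0.512, -0.173, 0, 56.6, 0.04, -0.512, -0.173, 0, 56.6, 0.04, -0.512, -0.173, 0, 56.6, 0.04, -0.512, -0.173, 0, 56.6, 0.04, -0.512, -0.173, 0, 56.6, 0.04, -0.512, -0.173, 0, 56.6]'

```text
clock: 3.47
tool_pos: [0.5045, -0.108, 0.3044]
tool_rot: [3.141, -0.002, 1.11]
wrist_force: [1.0, -0.2, 0.5]
width: 0.0397
```

Run:
```python
from h import *
st(); rows([(0.53,-0.23,0.30,63.5)])
```

```text
t 3.47 p [ 0.5045 -0.108   0.3044] rpy [ 1.7995e+02 -9.0000e-02  6.3580e+01] F [ 0.97 -0.24  0.47] T [-0.007 -0.098  0.04 ] w 0.0397 q [-0.6   0.15  0.8   1.95 -0.12  1.09 -0.21]
[-0.098, 0.0771, 0.0044] 0.08 dist 0.125
```

Request:
step_arm --deltas '[0.04, -0.094, 0.076, 0.0, 0, 0.04, -0.094, 0.076, 0, 0, 0.04, -0.094, 0.076, 0, 0, 0.04, -0.094, 0.076, 0, 0, 0.04, -0.094, 0.076, 0, 0, 0.04, -0.094, 0.076, 0, 0]'

```text
clock: 3.97
tool_pos: [0.5307, -0.2236, 0.3036]
tool_rot: [-3.141, -0.001, 1.109]
wrist_force: [0.1, 1.2, -0.4]
width: 0.04
```

Run:
```python
from h import *
st()
d=get_image('wrist'); np.save('w1.npy',d,allow_pickle=True); save(d,'w1')
for q in ['lever','iris_axis','mark']:
    for r in tip_of(d,q)[:2]: print(q,round(r['score'],2),np.round(c2w(d,r['point']),4))
d=get_image('top'); 
for q in ['mark','iris_axis','lever']:
    for r in tip_of(d,q)[:2]: print(q,round(r['score'],2),np.round(c2w(d,r['point']),4))
```

```text
t 3.97 p [ 0.5307 -0.2236  0.3036] rpy [-1.7995e+02 -3.0000e-02  6.3560e+01] F [ 0.14  1.2  -0.36] T [0.046 0.001 0.016] w 0.04 q [-0.37  0.32  0.84  1.81 -0.26  1.13  0.09]
lever 0.57 [ 0.5289 -0.2301  0.0996]
iris_axis 0.66 [ 0.5574 -0.1698  0.0879]
mark 0.87 [ 0.5801 -0.2129  0.0957]
mark 0.89 [ 0.5821 -0.2099  0.097 ]
iris_axis 0.76 [ 0.5576 -0.1662  0.0827]
iris_axis 0.43 [ 0.7444 -0.2646  0.0018]
lever 0.44 [ 0.53   -0.2321  0.1013]
```

View pics/w1.png

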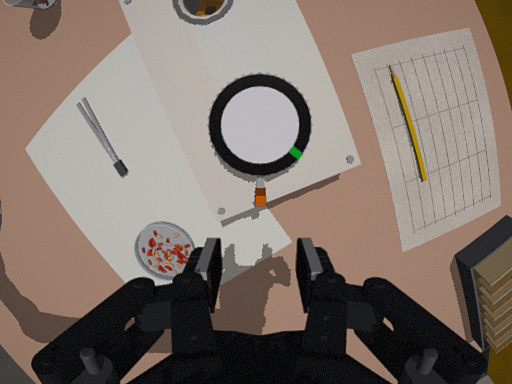

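```bash
cat > iris.py <<'E'
from h import *
def iris(d,verb=True):
    W=cloud(d,'wrist'); ok=d['range_z']>0
    hsv=cv2.cvtColor(d['image'],cv2.COLOR_RGB2HSV).astype(int); H,S,V=hsv[...,0],hsv[...,1],hsv[...,2]
    near=(np.hypot(W[...,0]-.559,W[...,1]+.171)<.085)&ok
    # glass disc / black ring outlines in 3D plane z=.098 : circle fit of ring top points
    m=near&(W[...,2]>.09)&(W[...,2]<.104)&(np.hypot(W[...,0]-.559,W[...,1]+.171)<.055)
    P=W[m]; 
    g=near&(H>45)&(H<80)&(S>120)&(V>60)&(W[...,2]>.09); l=near&(H<16)&(S>150)&(W[...,2]>.105)
    wh=m&(V>140)&(S<60)
    (cx,cy),r=cv2.minEnclosingCircle(P[:,:2].astype(np.float32)); 
    h=cv2.convexHull(P[:,:2].astype(np.float32)); M=cv2.moments(h); hc=np.array([M['m10'],M['m01']])/M['m00']
    wc=W[wh].mean(0)
    G=W[g];L=W[l]
    print('ring encl',round(cx,4),round(cy,4),round(r,4),'hull c',hc.round(4),'white',wc.round(4),'z',P[:,2].mean().round(4))
    print('green',len(G),G.mean(0).round(4),'lever top',len(L),L.mean(0).round(4),L.min(0).round(3),L.max(0).round(3))
    for c in (hc,wc[:2]):
        ga=np.degrees(np.arctan2(*(G.mean(0)[:2]-c)[::-1])); la=np.degrees(np.arctan2(*(L.mean(0)[:2]-c)[::-1]))
        print('mark ang',ga.round(2),'lever ang',la.round(2),'diff',(ga-la).round(2),'r',np.linalg.norm(L.mean(0)[:2]-c).round(4))
E
python3 - <<'E'
from iris import *
iris(np.load('w1.npy',allow_pickle=True).item())
E
```

```text
ring encl 0.5577 -0.1706 0.0484 hull c [ 0.5575 -0.1705] white [ 0.5575 -0.1702  0.0988] z 0.0985
green 103 [ 0.576  -0.2082  0.0988] lever top 386 [ 0.5345 -0.2226  0.2373] [ 0.48  -0.255  0.105] [ 0.592 -0.183  0.334]
mark ang -63.82 lever ang -113.8 diff 49.98 r 0.057
mark ang -64.02 lever ang -113.67 diff 49.65 r 0.0573
```

```bash
sed -i 's/(W\[...,2\]>.105)$/(W[...,2]>.109)\&(W[...,2]<.121)/' iris.py
python3 - <<'E'
from iris import *
iris(np.load('w1.npy',allow_pickle=True).item())
c=np.array([.5577,-.1705])
for a in (-115.7,):
    u=np.array([np.cos(np.radians(a)),np.sin(np.radians(a))]);print(c+.07*u)
E
```

```text
ring encl 0.5577 -0.1706 0.0484 hull c [ 0.5575 -0.1705] white [ 0.5575 -0.1702  0.0988] z 0.0985
green 103 [ 0.576  -0.2082  0.0988] lever top 122 [ 0.5281 -0.2307  0.1144] [ 0.522 -0.237  0.109] [ 0.534 -0.226  0.117]
mark ang -63.82 lever ang -116.06 diff 52.24 r 0.067
mark ang -64.02 lever ang -115.95 diff 51.92 r 0.0673
[ 0.52734386 -0.23357539]
```

Run:
```python
from h import *
st(); rows([(0.5266,-0.2343,0.3,64),(0.5266,-0.2343,0.160,64)])
```

```text
t 4.37 p [ 0.5309 -0.223   0.304 ] rpy [-1.800e+02 -4.000e-02  6.368e+01] F [-0.06 -0.46 -0.75] T [-0.072 -0.015 -0.007] w 0.0399 q [-0.37  0.32  0.84  1.81 -0.26  1.13  0.09]
[-0.0121, 0.0012, 0.004] -0.32 dist 0.013
[-0.0122, 0.0012, 0.144] -0.32 dist 0.144
```

Request:
step_arm --deltas '[0.04, -0.0122, 0.0012, 0.004, -0.3, 0.04, -0.0122, 0.0012, 0.004, -0.3, 0.04, -0.0122, 0.0012, 0.035, -0.3, 0.04, -0.0122, 0.0012, 0.065, -0.3, 0.04, -0.0122, 0.0012, 0.095, -0.3, 0.04, -0.0122, 0.0012, 0.12, -0.3, 0.04, -0.0122, 0.0012, 0.135, -0.3, 0.04, -0.0122, 0.0012, 0.144, -0.3, 0.04, -0.0122, 0.0012, 0.144, -0.3, 0.04, -0.0122, 0.0012, 0.144, -0.3]'

```text
clock: 5.2
tool_pos: [0.5266, -0.2356, 0.1602]
tool_rot: [3.141, 0.0, 1.115]
wrist_force: [0.4, -0.2, 0.4]
width: 0.0402
```

Run:
```python
from h import *
st(); d=get_image('wrist'); save(d,'w2')
```

```text
t 5.2 p [ 0.5266 -0.2356  0.1602] rpy [1.7999e+02 1.0000e-02 6.3870e+01] F [ 0.41 -0.25  0.37] T [ 0.016 -0.02   0.007] w 0.0402 q [-0.24  0.51  0.73  1.91 -0.44  0.88  0.26]
```

View pics/w2.png

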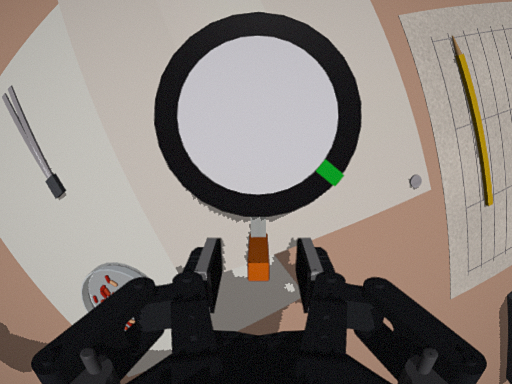

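Request:
step_arm --deltas '[0.0, 0, 0, 0, 0, 0.0, 0, 0, 0, 0, 0.0, 0, 0, 0, 0, 0.0, 0, 0, 0, 0, 0.0, 0, 0, 0, 0, 0.0, 0, 0, 0, 0]' --squeeze 20

```text
clock: 5.75
tool_pos: [0.5271, -0.2359, 0.1612]
tool_rot: [3.14, -0.001, 1.115]
wrist_force: [-0.9, 0.4, 6.4]
width: 0.0094
```

Run:
```python
from iris import *
st(); d=get_image('wrist'); save(d,'w3'); iris(d)
c=np.array([.5577,-.1705]); o=observe();p=np.array(o['tool_pos'])
v=p[:2]-c; r=np.hypot(*v); a0=np.degrees(np.arctan2(v[1],v[0])); print('r',r,'a0',a0)
rows([(*(c+r*np.array([np.cos(np.radians(a0+x)),np.sin(np.radians(a0+x))])),p[2],np.degrees(o['tool_rot'][2])+x) for x in (5,10,15,20,25,30,35,40,45,50,52)])
```

```text
t 5.75 p [ 0.5271 -0.2359  0.1612] rpy [ 1.799e+02 -4.000e-02  6.389e+01] F [-0.95  0.35  6.39] T [0.19  0.224 0.071] w 0.0094 q [-0.24  0.51  0.73  1.91 -0.44  0.88  0.26]
ring encl 0.5576 -0.171 0.0485 hull c [ 0.5575 -0.1706] white [ 0.5577 -0.1702  0.0988] z 0.0985
green 383 [ 0.576  -0.2081  0.0989] lever top 538 [ 0.5292 -0.2306  0.1141] [ 0.522 -0.241  0.109] [ 0.536 -0.224  0.117]
mark ang -63.74 lever ang -115.2 diff 51.46 r 0.0664
mark ang -64.18 lever ang -115.21 diff 51.03 r 0.0668
r 0.07216984766664356 a0 -115.07660567751064
[0.0004, 0.0063, 0.0] -5.0 dist 0.006
[0.0013, 0.0125, 0.0] -10.0 dist 0.013
[0.0028, 0.0186, 0.0] -15.0 dist 0.019
[0.0048, 0.0246, 0.0] -20.0 dist 0.025
[0.0073, 0.0304, 0.0001] -25.0 dist 0.031
[0.0103, 0.0359, 0.0001] -30.0 dist 0.037
[0.0138, 0.0412, 0.0001] -35.0 dist 0.043
[0.0177, 0.0461, 0.0001] -40.0 dist 0.049
[0.0221, 0.0506, 0.0001] -45.0 dist 0.055
[0.0268, 0.0548, 0.0001] -50.0 dist 0.061
[0.0288, 0.0564, 0.0001] -52.0 dist 0.063
```

View pics/w3.png

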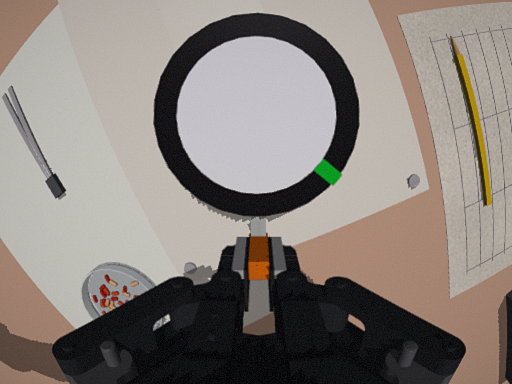

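Request:
step_arm --deltas '[0, 0.0004, 0.0063, -0.001, -5, 0, 0.0013, 0.0125, -0.001, -10, 0, 0.0028, 0.0186, -0.001, -15, 0, 0.0048, 0.0246, -0.001, -20, 0, 0.0073, 0.0304, -0.001, -25, 0, 0.0103, 0.0359, -0.001, -30, 0, 0.0138, 0.0412, -0.001, -35, 0, 0.0177, 0.0461, -0.001, -40, 0, 0.0221, 0.0506, -0.001, -45, 0, 0.0268, 0.0548, -0.001, -50]'

```text
clock: 6.63
tool_pos: [0.5876, -0.2362, 0.1613]
tool_rot: [3.141, 0.001, 1.991]
wrist_force: [-0.2, -0.3, 2.4]
width: 0.0097
```

Request:
step_arm --deltas '[0, 0, 0, 0, 0, 0, 0, 0, 0, 0, 0, 0, 0, 0, 0]'

```text
clock: 6.88
tool_pos: [0.5875, -0.2362, 0.1613]
tool_rot: [3.141, 0.001, 1.985]
wrist_force: [-0.2, -1.5, 1.8]
width: 0.0095
```

Run:
```python
from iris import *
st(); d=get_image('wrist'); save(d,'w4'); iris(d)
o=observe(); print(np.degrees(np.arctan2(o['tool_pos'][1]+.1705,o['tool_pos'][0]-.5577)))
```

```text
t 6.88 p [ 0.5875 -0.2362  0.1613] rpy [1.7995e+02 7.0000e-02 1.1373e+02] F [-0.18 -1.5   1.85] T [-0.148 -0.086 -0.004] w 0.0095 q [-0.07  0.55  0.5   1.77 -0.32  0.91  0.98]
ring encl 0.5578 -0.1708 0.0486 hull c [ 0.5575 -0.1706] white [ 0.5573 -0.1701  0.0988] z 0.0985
green 378 [ 0.5761 -0.2082  0.0989] lever top 518 [ 0.5849 -0.2309  0.1142] [ 0.57  -0.239  0.109] [ 0.601 -0.223  0.118]
mark ang -63.67 lever ang -65.51 diff 1.84 r 0.0662
mark ang -63.79 lever ang -65.57 diff 1.78 r 0.0667
-65.62602174654295
```

View pics/w4.png

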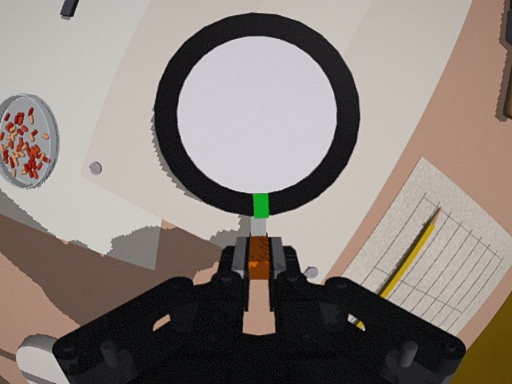

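Request:
step_arm --deltas '[0, 0, 0.0023, 0, -1.85, 0, 0, 0.0023, 0, -1.85, 0, 0, 0.0023, 0, -1.85, 0, 0, 0.0023, 0, -1.85]'

```text
clock: 7.27
tool_pos: [0.5897, -0.2352, 0.1613]
tool_rot: [3.141, 0.001, 2.018]
wrist_force: [0.4, -1.5, 3.1]
width: 0.0093
```

Run:
```python
from iris import *
st(); d=get_image('wrist'); iris(d)
```

```text
t 7.27 p [ 0.5897 -0.2352  0.1613] rpy [1.7996e+02 8.0000e-02 1.1565e+02] F [ 0.42 -1.46  3.13] T [-0.275 -0.133  0.054] w 0.0093 q [-0.07  0.55  0.49  1.76 -0.32  0.91  1.01]
ring encl 0.5576 -0.1709 0.0486 hull c [ 0.5575 -0.1705] white [ 0.5573 -0.1701  0.0988] z 0.0985
green 379 [ 0.576  -0.2082  0.0989] lever top 524 [ 0.5869 -0.2299  0.1142] [ 0.572 -0.238  0.109] [ 0.594 -0.223  0.119]
mark ang -63.83 lever ang -63.67 diff -0.16 r 0.0662
mark ang -63.85 lever ang -63.69 diff -0.17 r 0.0667
```

Aligned to within about 0.2°. Release gently and rise straight up.

Request:
step_arm --deltas '[0.02, 0, 0, 0, 0, 0.03, 0, 0, 0, 0, 0.04, 0, 0, 0, 0, 0.04, 0, 0, 0, 0, 0.04, 0, 0, -0.02, 0, 0.04, 0, 0, -0.05, 0, 0.04, 0, 0, -0.09, 0, 0.04, 0, 0, -0.13, 0, 0.04, 0, 0, -0.14, 0, 0.04, 0, 0, -0.14, 0]'

```text
clock: 8.15
tool_pos: [0.5916, -0.2359, 0.3061]
tool_rot: [3.134, 0.006, 2.02]
wrist_force: [0.2, -0.5, -0.4]
width: 0.0398
```

Run:
```python
from iris import *
st(); d=get_image('wrist'); save(d,'w5'); iris(d)
rows([(0.5687,-0.0207,0.36,60),(0.4871,0.2425,0.26,215.5),(0.4871,0.2425,0.26,35.5)])
```

```text
t 8.15 p [ 0.5916 -0.2359  0.3061] rpy [179.58   0.34 115.71] F [ 0.23 -0.51 -0.44] T [-0.026  0.017  0.057] w 0.0398 q [-0.12  0.39  0.56  1.66 -0.22  1.15  0.94]
ring encl 0.557 -0.1703 0.0486 hull c [ 0.5574 -0.1705] white [ 0.5574 -0.1704  0.0988] z 0.0985
green 109 [ 0.5761 -0.2083  0.0987] lever top 113 [ 0.5871 -0.2305  0.1147] [ 0.582 -0.236  0.11 ] [ 0.593 -0.225  0.117]
mark ang -63.65 lever ang -63.68 diff 0.03 r 0.067
mark ang -63.75 lever ang -63.75 diff -0.01 r 0.0671
[0.2023, 0.0737, -0.0572] 55.72 dist 0.223
[0.4751, 0.1141, 0.0423] -99.78 dist 0.49
[0.4751, 0.1141, 0.0423] 80.22 dist 0.49
```

View pics/w5.png

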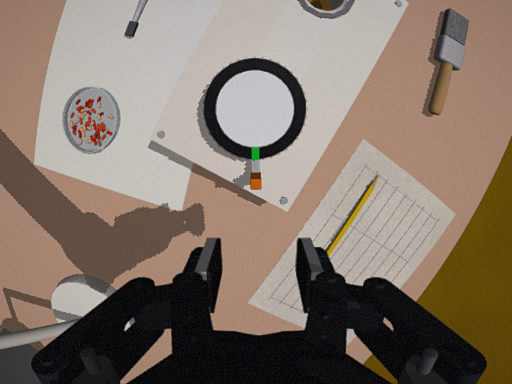

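Run:
```python
from h import *
rows([(0.5687,-0.090,0.27,90)])
```

```text
[0.1401, 0.0433, 0.0328] 25.72 dist 0.15
```

Request:
step_arm --deltas '[0.05, 0.14, 0.043, 0.03, 25.7, 0.05, 0.14, 0.043, 0.03, 25.7, 0.05, 0.14, 0.043, 0.03, 25.7, 0.05, 0.14, 0.043, 0.03, 25.7, 0.05, 0.14, 0.043, 0.03, 25.7, 0.05, 0.14, 0.043, 0.03, 25.7, 0.05, 0.14, 0.043, 0.03, 25.7, 0.05, 0.14, 0.043, 0.03, 25.7]'

```text
clock: 8.87
tool_pos: [0.5669, -0.0917, 0.2702]
tool_rot: [-3.14, 0.001, 1.569]
wrist_force: [0.2, 0.5, 0.3]
width: 0.0501
```

Run:
```python
from h import *
st(); d=get_image('wrist'); np.save('w6.npy',d,allow_pickle=True); save(d,'w6')
for q in ['well','socket']:
    for r in tip_of(d,q)[:2]: print(q,round(r['score'],2),np.round(c2w(d,r['point']),4))
R=cv2.Rodrigues(np.array(d['rvec']))[0]
p=R@np.array([.5687,-.0207,.03])+np.array(d['tvec']).ravel(); th=np.arctan2(np.hypot(p[0],p[1]),p[2]); ph=np.arctan2(p[1],p[0])
u,v=d['cx']+d['fx']*th*np.cos(ph),d['cy']+d['fy']*th*np.sin(ph);print(u,v)
u,v=int(u),int(v)
c=d['image'][max(v-45,0):v+45,u-50:u+50]; cv2.imwrite('pics/w6c.png',cv2.resize(c[:,:,::-1],None,fx=6,fy=6,interpolation=cv2.INTER_CUBIC))
```

```text
t 8.87 p [ 0.5669 -0.0917  0.2702] rpy [-1.7992e+02  7.0000e-02  8.9900e+01] F [0.22 0.5  0.3 ] T [-0.029  0.038 -0.015] w 0.0501 q [-0.42  0.31  0.6   1.84 -0.2   1.05  0.26]
well 0.9 [ 0.5688 -0.0188  0.0723]
socket 0.79 [ 0.5701 -0.0221  0.0016]
260.83025514513787 111.60966241191922
```

View pics/w6.png

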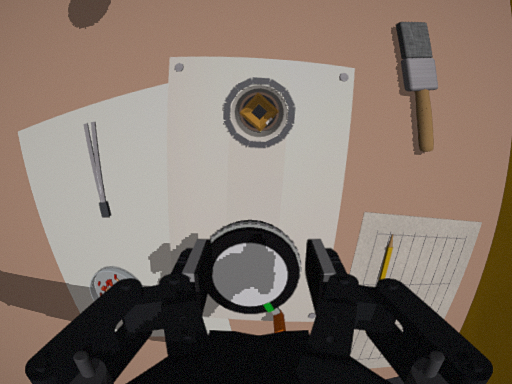

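View pics/w6c.png

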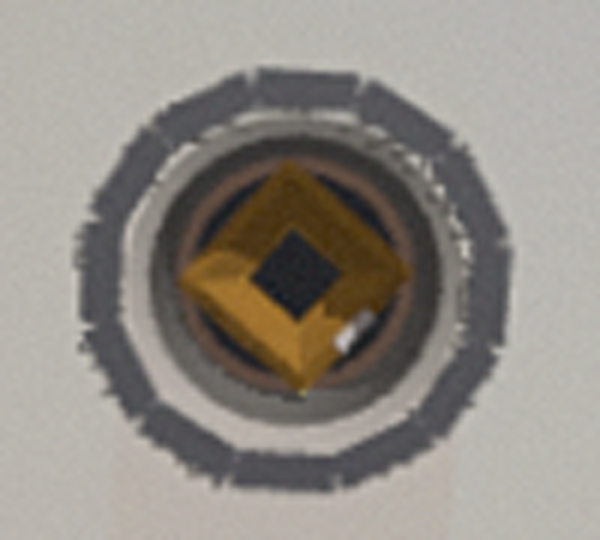

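Run:
```python
from h import *
d=np.load('w6.npy',allow_pickle=True).item()
R=cv2.Rodrigues(np.array(d['rvec']))[0]; C=c2w(d,[0,0,0])
def ray(cx,cy,z):
    u=260-50+(cx+.5)/6-.5; v=111-45+(cy+.5)/6-.5
    a=np.array([(u-d['cx'])/d['fx'],(v-d['cy'])/d['fy']]); r=np.hypot(*a)
    k=np.tan(r)/r; w=R.T@np.array([a[0]*k,a[1]*k,1]); return (C+w*(z-C[2])/w[2])[:2]
for nm,z,cs in (('mouth',.026,[(288,160),(180,275),(305,392),(410,272)]),('inner',.018,[(295,230),(250,272),(297,320),(342,272)])):
    P=np.array([ray(*c,z) for c in cs]); print(nm,P.round(4).tolist(),'c',P.mean(0).round(4))
    for a,b in ((2,0),(1,3)): v=P[b]-P[a]; print(np.degrees(np.arctan2(v[1],v[0])).round(1),np.linalg.norm(v).round(4))
W=cloud(d,'wrist'); m=(d['range_z']>0)&(np.hypot(W[...,0]-.5687,W[...,1]+.0207)<.04)
# rim: grey, height
print([ (round(z,3),int(((W[m][:,2]>z)&(W[m][:,2]<z+.004)).sum())) for z in np.arange(0,.084,.004)])
hsv=cv2.cvtColor(d['image'],cv2.COLOR_RGB2HSV); rim=m&(W[...,2]>.066)&(hsv[...,2]<130)
(cx,cy),r=cv2.minEnclosingCircle(W[rim][:,:2].astype(np.float32)); print('rim',cx,cy,r, W[rim].mean(0))
rows([(0.4871,0.2425,0.26,35.5)])
```

```text
mouth [[0.5654, -0.0003], [0.5465, -0.0204], [0.5683, -0.0412], [0.5866, -0.0199]] c [ 0.5667 -0.0205]
94.0 0.041
0.6 0.04
inner [[0.5666, -0.0125], [0.5585, -0.0201], [0.5669, -0.0288], [0.5749, -0.0201]] c [ 0.5667 -0.0204]
91.1 0.0163
-0.1 0.0164
[(np.float64(0.0), 284), (np.float64(0.004), 175), (np.float64(0.008), 32), (np.float64(0.012), 30), (np.float64(0.016), 42), (np.float64(0.02), 296), (np.float64(0.024), 444), (np.float64(0.028), 43), (np.float64(0.032), 36), (np.float64(0.036), 43), (np.float64(0.04), 47), (np.float64(0.044), 39), (np.float64(0.048), 41), (np.float64(0.052), 52), (np.float64(0.056), 56), (np.float64(0.06), 48), (np.float64(0.064), 244), (np.float64(0.068), 3780), (np.float64(0.072), 211), (np.float64(0.076), 0), (np.float64(0.08), 0)]
rim 0.5658788681030273 -0.020785609260201454 0.03314463794231415 [ 0.56786325 -0.01826918  0.07079863]
[0.3341, -0.0811, 0.0107] 54.35 dist 0.344
```

Request:
step_arm --deltas '[0.05, 0.334, -0.081, -0.01, 54.4, 0.05, 0.334, -0.081, -0.01, 54.4, 0.05, 0.334, -0.081, -0.01, 54.4, 0.05, 0.334, -0.081, -0.01, 54.4, 0.05, 0.334, -0.081, -0.01, 54.4, 0.05, 0.334, -0.081, -0.01, 54.4, 0.05, 0.334, -0.081, -0.01, 54.4, 0.05, 0.334, -0.081, -0.01, 54.4, 0.05, 0.334, -0.081, -0.01, 54.4, 0.05, 0.334, -0.081, -0.01, 54.4]'

```text
clock: 9.85
tool_pos: [0.4839, 0.2527, 0.2813]
tool_rot: [-3.137, -0.003, 0.63]
wrist_force: [-0.9, 1.1, 0.1]
width: 0.05
```

Request:
step_arm --deltas '[0.05, 0, 0, 0, 0, 0.05, 0, 0, 0, 0, 0.05, 0, 0, 0, 0]'

```text
clock: 10.1
tool_pos: [0.4872, 0.2418, 0.2809]
tool_rot: [3.141, 0.0, 0.619]
wrist_force: [-0.5, -1.2, -0.6]
width: 0.0503
```

```bash
cat > key.py <<'E'
from h import *
def key(d,c=(.487,.2425),z0=.125,z1=.145,rad=.06):
    W=cloud(d,'wrist'); hsv=cv2.cvtColor(d['image'],cv2.COLOR_RGB2HSV).astype(int); H,S,V=hsv[...,0],hsv[...,1],hsv[...,2]
    m=(d['range_z']>0)&(H>105)&(H<130)&(S>100)&(W[...,2]>z0)&(W[...,2]<z1)&(np.hypot(W[...,0]-c[0],W[...,1]-c[1])<rad)
    P=W[m]; rc=cv2.minAreaRect(P[:,:2].astype(np.float32)); q=P[:,:2]-P[:,:2].mean(0); vt=np.linalg.svd(q,full_matrices=False)[2]
    print('key',len(P),'mean',P.mean(0).round(4),'rect',np.round(rc[0],4),np.round(rc[1],4),round(rc[2],1),'ang',np.degrees(np.arctan2(vt[0,1],vt[0,0])).round(2),'zmin/max',P[:,2].min().round(4),P[:,2].max().round(4))
    return P
E
python3 - <<'E'
from key import *
st(); d=get_image('wrist'); save(d,'w7'); key(d)
E
```

```text
t 10.1 p [0.4872 0.2418 0.2809] rpy [1.7994e+02 2.0000e-02 3.5450e+01] F [-0.46 -1.19 -0.65] T [-0.074  0.018 -0.011] w 0.0503 q [-1.03  0.22  0.56  1.9  -0.14  1.05 -1.37]
key 1473 mean [0.4881 0.2467 0.1329] rect [0.4851 0.2448] [0.0794 0.0137] 35.7 ang -144.77 zmin/max 0.125 0.1351
```

View pics/w7.png

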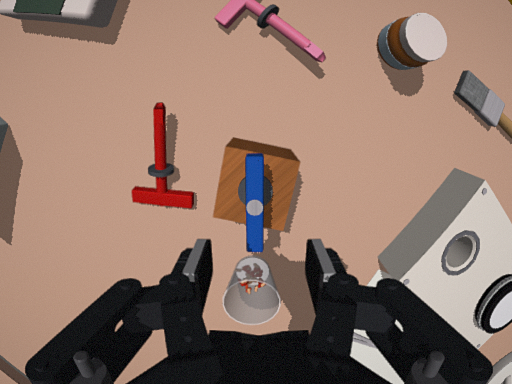

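Run:
```python
from h import *
rows([(0.4852,0.2447,0.178,35.6)])
```

```text
[0.0002, -0.0039, 0.1029] -0.21 dist 0.103
```

Request:
step_arm --deltas '[0.05, 0.0, -0.004, 0.0, 0, 0.05, 0, -0.004, 0.03, 0, 0.05, 0, -0.004, 0.06, 0, 0.05, 0, -0.004, 0.08, 0, 0.05, 0, -0.004, 0.095, 0, 0.05, 0, -0.004, 0.103, 0, 0.05, 0, -0.004, 0.103, 0, 0.05, 0, -0.004, 0.103, 0]'

```text
clock: 10.82
tool_pos: [0.4844, 0.2467, 0.1781]
tool_rot: [3.141, 0.0, 0.62]
wrist_force: [0.8, 0.1, 1.1]
width: 0.0499
```

Run:
```python
from key import *
st(); d=get_image('wrist'); save(d,'w8'); key(d)
```

```text
t 10.82 p [0.4844 0.2467 0.1781] rpy [179.98   0.    35.55] F [0.83 0.06 1.05] T [-0.023  0.004  0.032] w 0.0499 q [-0.99  0.37  0.52  1.98 -0.24  0.85 -1.29]
key 3716 mean [0.4933 0.2506 0.1328] rect [0.4871 0.2463] [0.0636 0.0568] 75.7 ang -144.84 zmin/max 0.125 0.1449
```

View pics/w8.png

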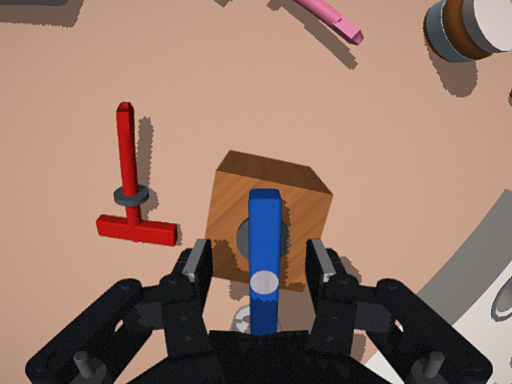

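Request:
step_arm --deltas '[0.05, -0.0005, 0.002, 0, 0, 0.05, -0.0005, 0.002, 0, 0, 0, -0.0005, 0.002, 0, 0, 0, -0.0005, 0.002, 0, 0, 0, -0.0005, 0.002, 0, 0, 0, -0.0005, 0.002, 0, 0, 0, -0.0005, 0.002, 0, 0, 0, -0.0005, 0.002, 0, 0]' --squeeze 60

```text
clock: 11.53
tool_pos: [0.4849, 0.2457, 0.1783]
tool_rot: [-3.141, -0.001, 0.622]
wrist_force: [-1.2, -0.8, 3.5]
width: 0.0131
```

Run:
```python
from key import *
st()
```

```text
t 11.53 p [0.4849 0.2457 0.1783] rpy [-1.7999e+02 -3.0000e-02  3.5630e+01] F [-1.23 -0.85  3.45] T [-0.032  0.18   0.035] w 0.0131 q [-0.99  0.37  0.52  1.98 -0.24  0.85 -1.29]
```

Request:
step_arm --deltas '[0, 0, 0, -0.015, 0, 0, 0, 0, -0.03, 0, 0, 0, 0, -0.05, 0, 0, 0, 0, -0.075, 0, 0, 0, 0, -0.1, 0, 0, 0, 0, -0.12, 0, 0, 0, 0, -0.125, 0, 0, 0, 0, -0.125, 0, 0, 0, 0, -0.125, 0]'

```text
clock: 12.28
tool_pos: [0.4839, 0.2452, 0.3016]
tool_rot: [-3.141, 0.002, 0.622]
wrist_force: [-0.9, -0.4, -1.8]
width: 0.013
```

Run:
```python
from key import *
st(); d=get_image('wrist'); save(d,'w9')
s=get_image('side'); save(s,'s9'); cv2.imwrite('pics/s9c.png',cv2.resize(s['image'][90:270,120:300,::-1],None,fx=3,fy=3,interpolation=cv2.INTER_CUBIC))
for n,dd in (('w',d),('s',s)):
  for q in ['key_tip','key_grip','holder_hole']:
    for r in tip_of(dd,q)[:2]: print(n,q,round(r['score'],2),np.round(c2w(dd,r['point']),4))
```

```text
t 12.28 p [0.4839 0.2452 0.3016] rpy [-1.7998e+02  1.1000e-01  3.5640e+01] F [-0.86 -0.43 -1.84] T [-0.001  0.03  -0.016] w 0.013 q [-1.05  0.2   0.57  1.88 -0.12  1.1  -1.38]
w key_tip 0.81 [0.6307 0.2605 0.0323]
w key_tip 0.61 [0.4909 0.3797 0.0304]
w key_grip 0.98 [0.3889 0.3271 0.0079]
w key_grip 0.69 [0.483  0.2426 0.2464]
w holder_hole 0.76 [0.4804 0.2435 0.0817]
s key_tip 0.76 [0.4932 0.3795 0.0301]
s key_tip 0.53 [0.6309 0.26   0.0342]
s key_grip 0.82 [0.3901 0.3207 0.0113]
s key_grip 0.66 [0.4872 0.245  0.248 ]
s holder_hole 0.66 [0.4837 0.246  0.0808]
```

View pics/w9.png

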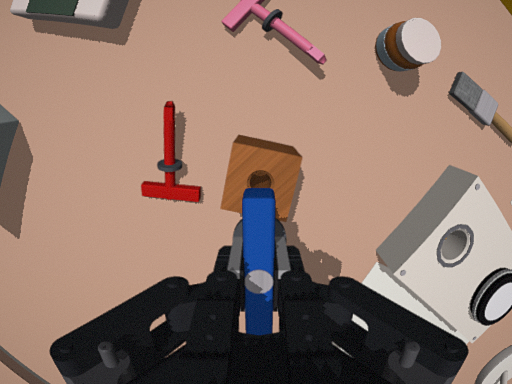

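View pics/s9c.png

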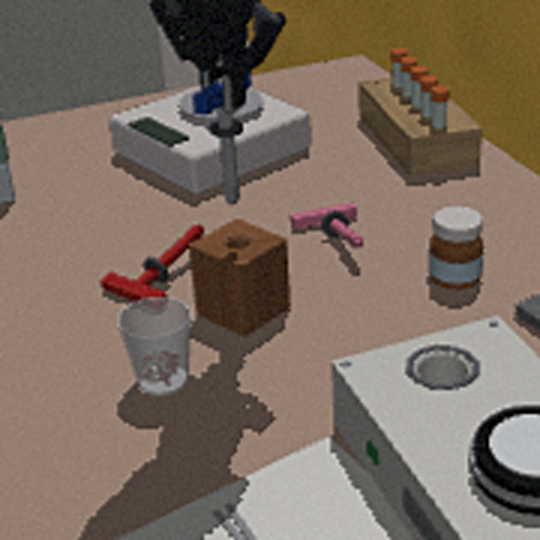

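Run:
```python
from key import *
d=get_image('wrist'); W=cloud(d,'wrist'); o=observe(); p=np.array(o['tool_pos']); y=o['tool_rot'][2]
R2=np.array([[np.cos(y),np.sin(y)],[np.sin(y),-np.cos(y)]]) # rows: world->tool x,y
hsv=cv2.cvtColor(d['image'],cv2.COLOR_RGB2HSV).astype(int)
L=np.dstack([(W[...,:2]-p[:2])@R2.T,W[...,2]-p[2]])
m=(d['range_z']>0)&(hsv[...,0]>105)&(hsv[...,0]<130)&(hsv[...,1]>100)&(np.abs(L[...,2]+.045)<.006)
P=L[m]; print('bar top',len(P),P.min(0).round(4),P.max(0).round(4),P.mean(0).round(4))
v,u=np.mgrid[:384,:512]
sp=(d['range_z']>0)&(hsv[...,1]<60)&(np.hypot(u-259,v-283)<25)&(np.abs(L[...,2]+.045)<.008)
print('spot',sp.sum(),L[sp].mean(0).round(4),L[sp].min(0).round(4),L[sp].max(0).round(4),'px',u[sp].mean(),v[sp].mean())
# holder hole: dark disc
z=W[...,2]; m=(d['range_z']>0)&(np.abs(z-.084)<.004)&(np.hypot(W[...,0]-.485,W[...,1]-.244)<.06)
rc=cv2.minAreaRect(W[m][:,:2].astype(np.float32)); print('holder rect',rc)
h=(d['range_z']>0)&(z<.079)&(np.hypot(W[...,0]-.4845,W[...,1]-.2445)<.02); print(h.sum())
c=d['image'][150:230,210:310]; cv2.imwrite('pics/w9c.png',cv2.resize(c[:,:,::-1],None,fx=6,fy=6,interpolation=cv2.INTER_CUBIC))
```

```text
bar top 3630 [-0.0357 -0.0177 -0.051 ] [ 0.0391  0.0142 -0.0396] [ 0.0093 -0.0005 -0.0457]
spot 582 [-0.0005 -0.0004 -0.0446] [-0.0083 -0.0082 -0.0467] [ 0.0109  0.0077 -0.037 ] px 258.55841924398624 280.733676975945
holder rect ((0.4845643639564514, 0.24439476430416107), (0.07100038975477219, 0.0705518126487732), 23.823671340942383)
274
```

View pics/w9c.png

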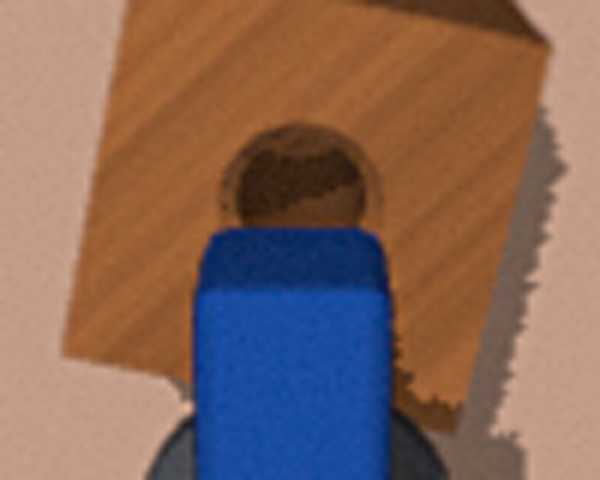

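Run:
```python
from h import *
rows([(0.5667,-0.0205,0.27,46.4)])
```

```text
[-0.0881, 0.2639, 0.0325] -10.78 dist 0.28
```

Request:
step_arm --deltas '[0, -0.009, 0.026, 0, -1, 0, -0.026, 0.079, 0, -3, 0, -0.044, 0.132, 0, -5, 0, -0.062, 0.185, 0, -8, 0, -0.075, 0.225, 0, -10.8, 0, -0.084, 0.25, 0, -10.8, 0, -0.088, 0.264, 0, -10.8, 0, -0.088, 0.264, 0, -10.8, 0, -0.088, 0.264, 0.0, -10.8, 0, -0.088, 0.264, 0.0, -10.8]'

```text
clock: 13.57
tool_pos: [0.5669, -0.0204, 0.3027]
tool_rot: [-3.141, -0.0, 0.809]
wrist_force: [0.0, 0.5, -2.2]
width: 0.0128
```

Run:
```python
from h import *
st(); rows([(0.5667,-0.0205,0.255,46.4)]); d=get_image('wrist'); save(d,'w10')
```

```text
t 13.57 p [ 0.5669 -0.0204  0.3027] rpy [-1.7995e+02 -1.0000e-02  4.6360e+01] F [ 0.01  0.47 -2.16] T [0.043 0.01  0.022] w 0.0128 q [-0.64  0.27  0.71  1.83 -0.19  1.11 -0.63]
[-0.0002, -0.0, 0.0477] -0.04 dist 0.048
```

View pics/w10.png

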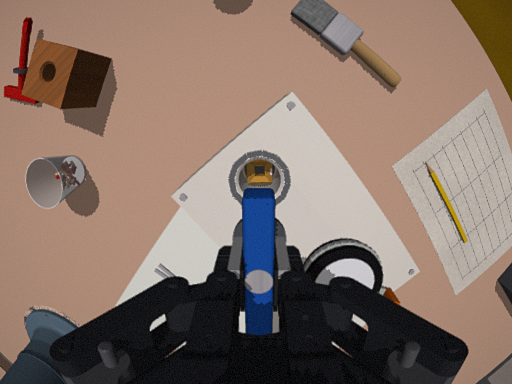

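Request:
step_arm --deltas '[0, 0, 0, 0.02, 0, 0, 0, 0, 0.045, 0, 0, 0, 0, 0.07, 0, 0, 0, 0, 0.085, 0, 0, 0, 0, 0.096, 0, 0, 0, 0, 0.096, 0, 0, 0, 0, 0.096, 0]'

```text
clock: 14.2
tool_pos: [0.5669, -0.0189, 0.2066]
tool_rot: [-3.141, 0.0, 0.813]
wrist_force: [-0.2, 0.3, -0.5]
width: 0.0127
```

Run:
```python
from h import *
st(); rows([(0.5667,-0.0205,0.1765,46.4)])
```

```text
t 14.2 p [ 0.5669 -0.0189  0.2066] rpy [-1.7995e+02  2.0000e-02  4.6570e+01] F [-0.17  0.27 -0.53] T [-0.046 -0.017  0.04 ] w 0.0127 q [-0.58  0.4   0.66  1.91 -0.3   0.94 -0.54]
[-0.0013, 0.001, 0.0301] 0.17 dist 0.03
```

Request:
step_arm --deltas '[0, -0.0013, 0.001, 0, 0, 0, -0.0013, 0.001, 0.004, 0, 0, -0.0013, 0.001, 0.008, 0, 0, -0.0013, 0.001, 0.012, 0, 0, -0.0013, 0.001, 0.016, 0, 0, -0.0013, 0.001, 0.02, 0, 0, -0.0013, 0.001, 0.024, 0, 0, -0.0013, 0.001, 0.024, 0]'

```text
clock: 14.87
tool_pos: [0.5667, -0.0213, 0.182]
tool_rot: [-3.141, -0.0, 0.811]
wrist_force: [0.4, 1.9, -2.5]
width: 0.0132
```

Run:
```python
from h import *
st(); rows([(0.5667,-0.0205,0.1765,46.4)])
```

```text
t 14.87 p [ 0.5667 -0.0213  0.182 ] rpy [-1.7997e+02 -1.0000e-02  4.6450e+01] F [ 0.42  1.94 -2.46] T [ 0.374 -0.258  0.007] w 0.0132 q [-0.56  0.43  0.64  1.92 -0.33  0.89 -0.52]
[0.0006, -0.0006, 0.0055] 0.05 dist 0.006
```

Request:
step_arm --deltas '[0, 0.0004, -0.0004, 0.002, 0, 0, 0.0004, -0.0004, 0.004, 0, 0, 0.0004, -0.0004, 0.0055, 0, 0, 0.0004, -0.0004, 0.0055, 0, 0, 0.0004, -0.0004, 0.0055, 0]'

```text
clock: 15.28
tool_pos: [0.5668, -0.0213, 0.1772]
tool_rot: [-3.142, -0.0, 0.81]
wrist_force: [1.2, 1.1, -1.7]
width: 0.0132
```

Run:
```python
from h import *
st(); d=get_image('wrist'); save(d,'w11')
```

```text
t 15.28 p [ 0.5668 -0.0213  0.1772] rpy [-1.800e+02 -1.000e-02  4.643e+01] F [ 1.23  1.08 -1.75] T [ 0.391 -0.172  0.037] w 0.0132 q [-0.56  0.44  0.64  1.93 -0.33  0.88 -0.52]
```

View pics/w11.png

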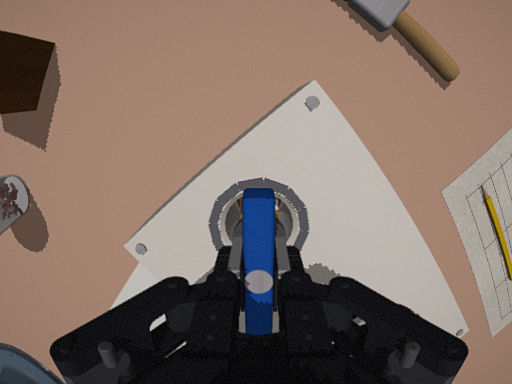

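Request:
step_arm --deltas '[0, 0, 0, 0, 5, 0, 0, 0, 0, 10, 0, 0, 0, 0, 15, 0, 0, 0, 0, 20, 0, 0, 0, 0, 25, 0, 0, 0, 0, 30, 0, 0, 0, 0, 35, 0, 0, 0, 0, 40, 0, 0, 0, 0, 40, 0, 0, 0, 0, 40]' --squeeze 80

```text
clock: 16.17
tool_pos: [0.5672, -0.0207, 0.1775]
tool_rot: [-3.141, -0.001, 0.115]
wrist_force: [1.6, 1.8, -2.1]
width: 0.0124
```

Run:
```python
from h import *
st()
```

```text
t 16.17 p [ 0.5672 -0.0207  0.1775] rpy [-1.7998e+02 -5.0000e-02  6.5900e+00] F [ 1.59  1.84 -2.05] T [ 0.616 -0.478  0.035] w 0.0124 q [-0.68  0.49  0.79  1.93 -0.44  0.9  -1.12]
```

Request:
step_arm --deltas '[0, 0, 0, 0, 4, 0, 0, 0, 0, 8, 0, 0, 0, 0, 12, 0, 0, 0, 0, 12, 0, 0, 0, 0, 12]'

```text
clock: 16.58
tool_pos: [0.5672, -0.0209, 0.1775]
tool_rot: [-3.141, -0.001, -0.094]
wrist_force: [2.4, 2.8, -3.9]
width: 0.0128
```

Run:
```python
from h import *
st(); d=get_image('wrist'); save(d,'w12')
```

```text
t 16.58 p [ 0.5672 -0.0209  0.1775] rpy [-1.7996e+02 -6.0000e-02 -5.3900e+00] F [ 2.41  2.77 -3.92] T [ 0.766 -0.582  0.05 ] w 0.0128 q [-0.72  0.5   0.84  1.93 -0.47  0.91 -1.3 ]
```

Request:
step_arm --deltas '[0, 0, 0, 0, 3, 0, 0, 0, 0, 3, 0, 0, 0, 0, 3]'

```text
clock: 16.88
tool_pos: [0.5672, -0.021, 0.1775]
tool_rot: [-3.141, -0.001, -0.147]
wrist_force: [2.5, 3.2, -2.2]
width: 0.0125
```

Run:
```python
from h import *
st()
```

```text
t 16.88 p [ 0.5672 -0.021   0.1775] rpy [-1.7996e+02 -5.0000e-02 -8.4300e+00] F [ 2.51  3.15 -2.24] T [ 0.88  -0.727  0.077] w 0.0125 q [-0.72  0.51  0.85  1.93 -0.48  0.92 -1.35]
```

View pics/w12.png

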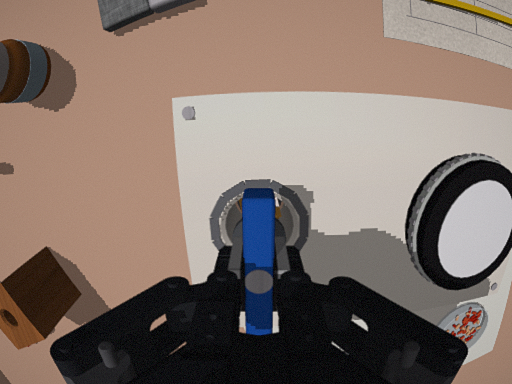

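Request:
step_arm --deltas '[0, 0.0008, -0.001, 0, 0, 0, 0.0008, -0.001, 0, 2, 0, 0.0008, -0.001, 0, 4, 0, 0.0008, -0.001, 0, 4]'

```text
clock: 17.22
tool_pos: [0.5677, -0.0209, 0.1775]
tool_rot: [3.141, 0.0, -0.219]
wrist_force: [1.2, 2.3, -1.7]
width: 0.0126
```

Run:
```python
from h import *
st()
```

```text
t 17.22 p [ 0.5677 -0.0209  0.1775] rpy [ 1.7998e+02  1.0000e-02 -1.2550e+01] F [ 1.19  2.27 -1.69] T [ 0.702 -0.493  0.071] w 0.0126 q [-0.74  0.52  0.87  1.93 -0.5   0.92 -1.41]
```

Request:
step_arm --deltas '[0, 0, 0, 0, 3, 0, 0, 0, 0, 3, 0, 0, 0, 0, 3]'

```text
clock: 17.47
tool_pos: [0.5677, -0.0209, 0.1775]
tool_rot: [3.141, 0.0, -0.27]
wrist_force: [1.0, 1.8, -2.5]
width: 0.0125
```

Run:
```python
from h import *
st()
```

```text
t 17.47 p [ 0.5677 -0.0209  0.1775] rpy [179.98   0.   -15.46] F [ 1.04  1.82 -2.45] T [ 0.535 -0.529  0.082] w 0.0125 q [-0.75  0.52  0.88  1.93 -0.51  0.92 -1.45]
```

Request:
step_arm --deltas '[0, 0, 0, 0, 2, 0, 0, 0, 0, 4, 0, 0, 0, 0, 4, 0, 0, 0, 0, 4]'

```text
clock: 17.8
tool_pos: [0.5677, -0.0209, 0.1775]
tool_rot: [3.141, -0.0, -0.34]
wrist_force: [1.5, 1.8, -1.2]
width: 0.013
```

Run:
```python
from h import *
st()
```

```text
t 17.8 p [ 0.5677 -0.0209  0.1775] rpy [ 1.7998e+02 -1.0000e-02 -1.9460e+01] F [ 1.45  1.84 -1.19] T [ 0.429 -0.513  0.11 ] w 0.013 q [-0.76  0.53  0.9   1.93 -0.52  0.93 -1.51]
```

Request:
step_arm --deltas '[0, 0, 0, 0, 2, 0, 0, 0, 0, 4, 0, 0, 0, 0, 4, 0, 0, 0, 0, 4]'

```text
clock: 18.13
tool_pos: [0.5678, -0.0208, 0.1775]
tool_rot: [3.141, -0.0, -0.409]
wrist_force: [1.3, 1.3, -1.8]
width: 0.0128
```

Run:
```python
from h import *
st()
```

```text
t 18.13 p [ 0.5678 -0.0208  0.1775] rpy [ 1.7998e+02 -2.0000e-02 -2.3450e+01] F [ 1.28  1.26 -1.83] T [ 0.432 -0.538  0.197] w 0.0128 q [-0.77  0.54  0.92  1.93 -0.53  0.93 -1.57]
```

Request:
step_arm --deltas '[0, 0, 0, 0, 2, 0, 0, 0, 0, 4, 0, 0, 0, 0, 4, 0, 0, 0, 0, 4]'

```text
clock: 18.47
tool_pos: [0.5678, -0.0208, 0.1775]
tool_rot: [3.141, -0.0, -0.479]
wrist_force: [1.4, 0.6, -1.6]
width: 0.0127
```

Run:
```python
from h import *
st(); d=get_image('wrist'); save(d,'w13')
```

```text
t 18.47 p [ 0.5678 -0.0208  0.1775] rpy [ 1.7998e+02 -2.0000e-02 -2.7470e+01] F [ 1.4   0.6  -1.62] T [ 0.311 -0.475  0.312] w 0.0127 q [-0.78  0.55  0.93  1.93 -0.54  0.94 -1.63]
```

View pics/w13.png

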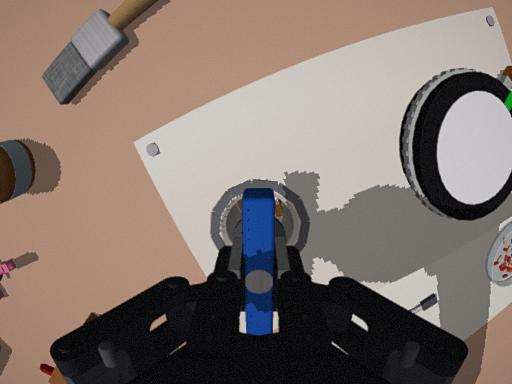

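Request:
step_arm --deltas '[0, 0, 0, 0, 2, 0, 0, 0, 0, 4, 0, 0, 0, 0, 4, 0, 0, 0, 0, 4]'

```text
clock: 18.85
tool_pos: [0.5678, -0.0209, 0.1775]
tool_rot: [3.141, -0.0, -0.55]
wrist_force: [1.9, 1.2, -1.3]
width: 0.0125
```

Run:
```python
from h import *
st()
```

```text
t 18.85 p [ 0.5678 -0.0209  0.1775] rpy [ 1.7999e+02 -2.0000e-02 -3.1500e+01] F [ 1.86  1.21 -1.29] T [ 0.211 -0.536  0.252] w 0.0125 q [-0.79  0.55  0.95  1.93 -0.56  0.94 -1.69]
```

Run:
```python
from key import *
st(); d=get_image('wrist'); save(d,'w14'); W=cloud(d,'wrist')
cv2.imwrite('pics/w14c.png',cv2.resize(d['image'][170:345,170:350,::-1],None,fx=3.3,fy=3.3,interpolation=cv2.INTER_CUBIC))
hsv=cv2.cvtColor(d['image'],cv2.COLOR_RGB2HSV).astype(int)
m=(d['range_z']>0)&(hsv[...,0]>105)&(hsv[...,0]<130)&(hsv[...,1]>100)&(W[...,2]>.127)&(W[...,2]<.137)
P=W[m]; rc=cv2.minAreaRect(P[:,:2].astype(np.float32)); print(len(P),rc)
```

```text
t 18.85 p [ 0.5678 -0.0209  0.1775] rpy [ 1.7999e+02 -2.0000e-02 -3.1500e+01] F [ 1.86  1.21 -1.29] T [ 0.211 -0.536  0.252] w 0.0125 q [-0.79  0.55  0.95  1.93 -0.56  0.94 -1.69]
3599 ((0.5691260099411011, -0.0230378657579422), (0.03599186986684799, 0.07344549894332886), 75.9501953125)
```

View pics/w14c.png

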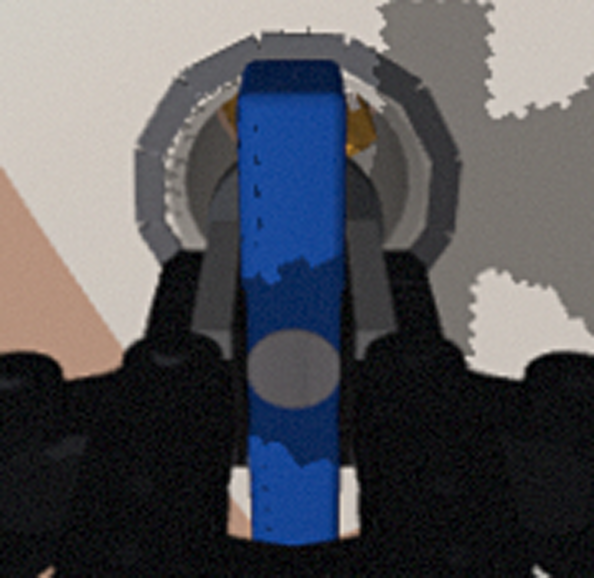

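Request:
step_arm --deltas '[0, 0, 0, 0, 2, 0, 0, 0, 0, 4, 0, 0, 0, 0, 4, 0, 0, 0, 0, 4]' --squeeze 110

```text
clock: 19.23
tool_pos: [0.5678, -0.0209, 0.1775]
tool_rot: [3.141, -0.0, -0.619]
wrist_force: [1.8, 0.3, -0.1]
width: 0.0123
```

```bash
cat > bar.py <<'E'
from h import *
def bar(d):
    """bar angle in image + socket crop"""
    hsv=cv2.cvtColor(d['image'],cv2.COLOR_RGB2HSV).astype(int)
    m=(hsv[...,0]>105)&(hsv[...,0]<130)&(hsv[...,1]>100)
    out=[]
    for v in (200,210,220,230,240,315,325,330):
        u=np.nonzero(m[v,215:300])[0]+215
        if len(u): out.append((v,int(u.min()),int(u.max()),(u.min()+u.max())/2))
    print(out)
E
python3 - <<'E'
from bar import *
st(); d=get_image('wrist'); save(d,'w15'); bar(d)
for n in ('w11','w12','w13','w14'):
    print(n);bar({'image':cv2.imread(f'pics/{n}.png')[:,:,::-1]})
E
```

```text
t 19.23 p [ 0.5678 -0.0209  0.1775] rpy [ 1.7999e+02 -3.0000e-02 -3.5480e+01] F [ 1.84  0.27 -0.06] T [ 0.114 -0.466  0.456] w 0.0123 q [-0.8   0.56  0.96  1.93 -0.57  0.95 -1.75]
[(200, 242, 273, np.float64(257.5)), (210, 242, 274, np.float64(258.0)), (220, 242, 274, np.float64(258.0)), (230, 242, 274, np.float64(258.0)), (240, 242, 274, np.float64(258.0)), (315, 217, 299, np.float64(258.0)), (325, 233, 283, np.float64(258.0)), (330, 237, 295, np.float64(266.0))]
w11
[(200, 242, 274, np.float64(258.0)), (210, 242, 274, np.float64(258.0)), (220, 242, 274, np.float64(258.0)), (230, 242, 274, np.float64(258.0)), (240, 243, 274, np.float64(258.5)), (315, 245, 299, np.float64(272.0)), (325, 237, 298, np.float64(267.5)), (330, 229, 298, np.float64(263.5))]
w12
[(200, 242, 274, np.float64(258.0)), (210, 242, 274, np.float64(258.0)), (220, 242, 274, np.float64(258.0)), (230, 242, 274, np.float64(258.0)), (240, 243, 274, np.float64(258.5)), (315, 222, 296, np.float64(259.0)), (325, 246, 292, np.float64(269.0)), (330, 217, 291, np.float64(254.0))]
w13
[(200, 242, 273, np.float64(257.5)), (210, 242, 274, np.float64(258.0)), (220, 242, 274, np.float64(258.0)), (230, 242, 274, np.float64(258.0)), (240, 242, 274, np.float64(258.0)), (315, 222, 297, np.float64(259.5)), (325, 237, 294, np.float64(265.5)), (330, 226, 298, np.float64(262.0))]
w14
[(200, 242, 274, np.float64(258.0)), (210, 242, 274, np.float64(258.0)), (220, 242, 274, np.float64(258.0)), (230, 242, 274, np.float64(258.0)), (240, 242, 274, np.float64(258.0)), (315, 221, 282, np.float64(251.5)), (325, 215, 298, np.float64(256.5)), (330, 247, 298, np.float64(272.5))]
```

Request:
step_arm --deltas '[0, 0, 0, 0, 2, 0, 0, 0, 0, 4, 0, 0, 0, 0, 4, 0, 0, 0, 0, 4]'

```text
clock: 19.62
tool_pos: [0.5678, -0.0209, 0.1775]
tool_rot: [-3.141, -0.0, -0.69]
wrist_force: [2.1, 1.2, -0.5]
width: 0.0121
```

Run:
```python
from bar import *
st(); d=get_image('wrist'); save(d,'w16'); bar(d)
cv2.imwrite('pics/w16c.png',cv2.resize(d['image'][170:345,170:350,::-1],None,fx=3.3,fy=3.3,interpolation=cv2.INTER_CUBIC))
```

```text
t 19.62 p [ 0.5678 -0.0209  0.1775] rpy [-1.7999e+02 -3.0000e-02 -3.9550e+01] F [ 2.06  1.15 -0.54] T [ 0.049 -0.473  0.26 ] w 0.0121 q [-0.81  0.57  0.98  1.93 -0.59  0.95 -1.81]
[(200, 242, 274, np.float64(258.0)), (210, 242, 274, np.float64(258.0)), (220, 242, 274, np.float64(258.0)), (230, 242, 274, np.float64(258.0)), (240, 242, 274, np.float64(258.0)), (315, 226, 286, np.float64(256.0)), (325, 234, 299, np.float64(266.5)), (330, 223, 297, np.float64(260.0))]
```

View pics/w16c.png

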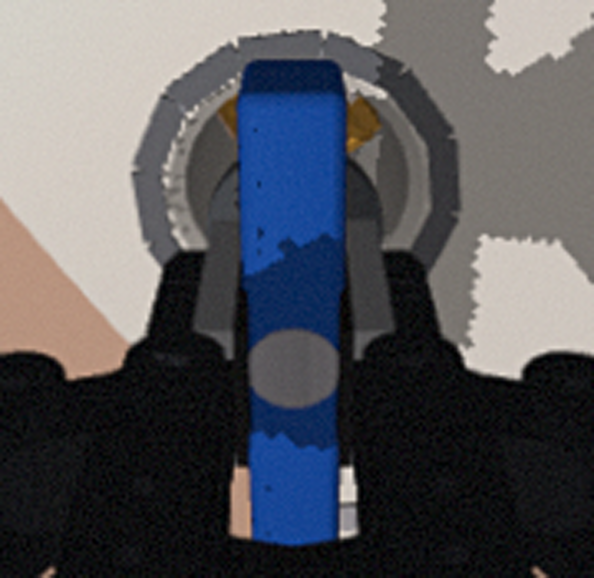

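Request:
step_arm --deltas '[0, 0, 0, 0, -5, 0, 0, 0, 0, -10, 0, 0, 0, 0, -16, 0, 0, 0, 0, -20, 0, 0, 0, 0, -20, 0, 0, 0, 0, -20]'

```text
clock: 20.17
tool_pos: [0.5677, -0.0208, 0.1775]
tool_rot: [-3.141, 0.0, -0.344]
wrist_force: [1.0, 0.7, 0.8]
width: 0.0123
```

Run:
```python
from bar import *
st(); d=get_image('wrist'); save(d,'w17')
cv2.imwrite('pics/w17c.png',cv2.resize(d['image'][170:345,170:350,::-1],None,fx=3.3,fy=3.3,interpolation=cv2.INTER_CUBIC))
```

```text
t 20.17 p [ 0.5677 -0.0208  0.1775] rpy [-179.96    0.    -19.72] F [1.05 0.74 0.76] T [ 0.132 -0.457 -0.057] w 0.0123 q [-0.76  0.53  0.9   1.93 -0.52  0.93 -1.51]
```

View pics/w17c.png

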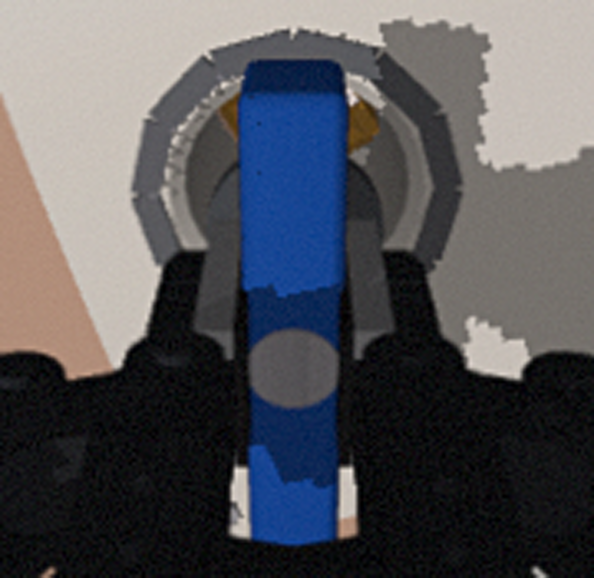

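Run:
```python
import cv2,numpy as np
T=[cv2.resize(cv2.imread(f'pics/w{n}.png')[175:255,200:315],None,fx=2.2,fy=2.2,interpolation=cv2.INTER_CUBIC) for n in (11,12,13,14,15,16,17)]
T.append(T[0]*0)
g=np.vstack([np.hstack(T[i:i+3]) for i in (0,3)]+[np.hstack([T[6],T[7],T[7]])])
cv2.imwrite('pics/cmp1.png',g)
```

```text
(no output)
```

View pics/cmp1.png

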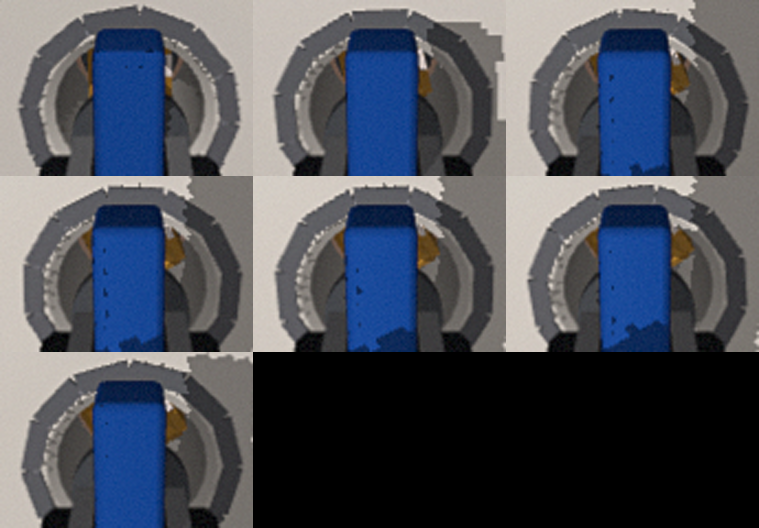

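Run:
```python
from h import *
d=get_image('wrist'); st()
W=cloud(d,'wrist'); c=np.array([.5672,-.0207])
rr=np.hypot(W[...,0]-c[0],W[...,1]-c[1])
hsv=cv2.cvtColor(d['image'],cv2.COLOR_RGB2HSV).astype(int)
m=(d['range_z']>0)&(rr<.024)&(W[...,2]<.04)&(hsv[...,1]>120)&(hsv[...,0]<25)
print(m.sum(), W[m].min(0),W[m].max(0))
v,u=np.nonzero(m)
# per image: use camera geometry relative to tool (fixed) -> compute tool-relative angle with same pixels
import itertools
o=observe(); p=np.array(o['tool_pos']); 
def rel(n,yaw):
    im=cv2.imread(f'pics/{n}.png')[:,:,::-1]; h=cv2.cvtColor(im,cv2.COLOR_RGB2HSV).astype(int)
    R=cv2.Rodrigues(np.array(d['rvec']))[0]; C=c2w(d,[0,0,0]); res=[]
    vv,uu=np.mgrid[175:255,200:315]; a=np.stack([(uu-d['cx'])/d['fx'],(vv-d['cy'])/d['fy']],-1); r=np.hypot(a[...,0],a[...,1]); k=np.tan(r)/r
    w=np.dstack([a[...,0]*k,a[...,1]*k,np.ones_like(k)])@R; q=C+w*((.026-C[2])/w[...,2])[...,None]
    t=q[...,:2]-c; y=o['tool_rot'][2]; fx=t@[np.cos(y),np.sin(y)]; fl=t@[-np.sin(y),np.cos(y)]
    H=h[175:255,200:315]; rad=np.hypot(fx,fl)
    mm=(H[...,1]>110)&(H[...,0]<25)&(H[...,0]>5)&(rad<.0225)
    ang=np.degrees(np.arctan2(fl,fx))
    for nm,s in (('R',mm&(ang<0)),('L',mm&(ang>0))):
        if s.sum()<3: print(n,nm,s.sum());continue
        i=np.argsort(-rad[s])[:6]; print(n,yaw,nm,s.sum(),'corner ang',ang[s][i].mean().round(1),'r',rad[s][i].mean().round(4),'min/max ang',ang[s].min().round(1),ang[s].max().round(1))
for n,y in (('w11',46.4),('w12',-5.4),('w13',-27.5),('w14',-31.5),('w15',-35.5),('w16',-39.5),('w17',-19.7)): rel(n,y)
```

```text
t 20.27 p [ 0.5677 -0.0207  0.1775] rpy [-179.99    0.    -19.69] F [0.77 0.5  0.62] T [ 0.135 -0.431 -0.034] w 0.0123 q [-0.76  0.53  0.9   1.93 -0.52  0.93 -1.51]
137 [ 5.53896445e-01 -3.84291335e-02 -2.78659836e-04] [ 0.57700053 -0.00073187  0.0277015 ]
w11 46.4 R 30 corner ang -125.6 r 0.0174 min/max ang -129.3 -62.6
w11 46.4 L 43 corner ang 124.0 r 0.018 min/max ang 65.2 127.6
w12 -5.4 R 54 corner ang -120.3 r 0.0187 min/max ang -129.3 -96.5
w12 -5.4 L 23 corner ang 77.7 r 0.0158 min/max ang 68.0 109.7
w13 -27.5 R 93 corner ang -111.1 r 0.0191 min/max ang -128.7 -75.6
w13 -27.5 L 20 corner ang 80.1 r 0.0164 min/max ang 71.0 99.8
w14 -31.5 R 107 corner ang -105.6 r 0.0193 min/max ang -128.7 -72.0
w14 -31.5 L 24 corner ang 83.3 r 0.0169 min/max ang 71.0 99.8
w15 -35.5 R 114 corner ang -101.9 r 0.0196 min/max ang -126.4 -75.6
w15 -35.5 L 25 corner ang 83.3 r 0.017 min/max ang 74.8 102.9
w16 -39.5 R 120 corner ang -95.7 r 0.0196 min/max ang -123.8 -72.8
w16 -39.5 L 35 corner ang 86.3 r 0.0176 min/max ang 71.0 105.9
w17 -19.7 R 101 corner ang -100.7 r 0.0197 min/max ang -122.2 -75.6
w17 -19.7 L 42 corner ang 84.3 r 0.0172 min/max ang 71.0 109.7
```

Request:
step_arm --deltas '[0, 0, 0, -0.01, 0, 0, 0, 0, -0.02, 0, 0, 0, 0, -0.035, 0, 0, 0, 0, -0.06, 0, 0, 0, 0, -0.09, 0, 0, 0, 0, -0.115, 0, 0, 0, 0, -0.125, 0, 0, 0, 0, -0.125, 0, 0, 0, 0, -0.125, 0]'

```text
clock: 21.02
tool_pos: [0.5673, -0.0207, 0.3026]
tool_rot: [-3.141, 0.001, -0.342]
wrist_force: [0.1, -0.2, -1.7]
width: 0.012
```

Run:
```python
from bar import *
st(); d=get_image('wrist'); np.save('w18.npy',d,allow_pickle=True); save(d,'w18'); bar(d)
cv2.imwrite('pics/w18c.png',cv2.resize(d['image'][130:230,205:315,::-1],None,fx=6,fy=6,interpolation=cv2.INTER_CUBIC))
```

```text
t 21.02 p [ 0.5673 -0.0207  0.3026] rpy [-1.7996e+02  3.0000e-02 -1.9590e+01] F [ 0.12 -0.23 -1.72] T [-0.018  0.058 -0.017] w 0.012 q [-0.89  0.36  1.04  1.84 -0.35  1.14 -1.64]
[(200, 242, 274, np.float64(258.0)), (210, 243, 274, np.float64(258.5)), (220, 242, 275, np.float64(258.5)), (230, 243, 274, np.float64(258.5)), (240, 243, 274, np.float64(258.5)), (315, 237, 280, np.float64(258.5)), (325, 222, 293, np.float64(257.5)), (330, 216, 299, np.float64(257.5))]
```

View pics/w18.png

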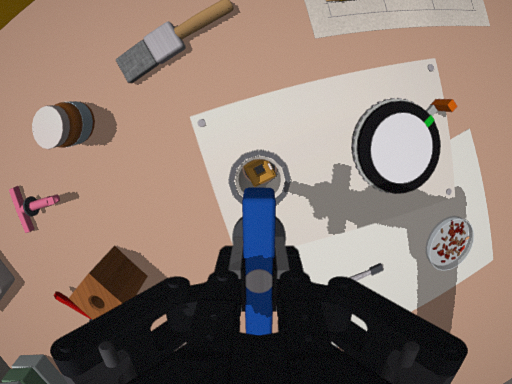

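View pics/w18c.png

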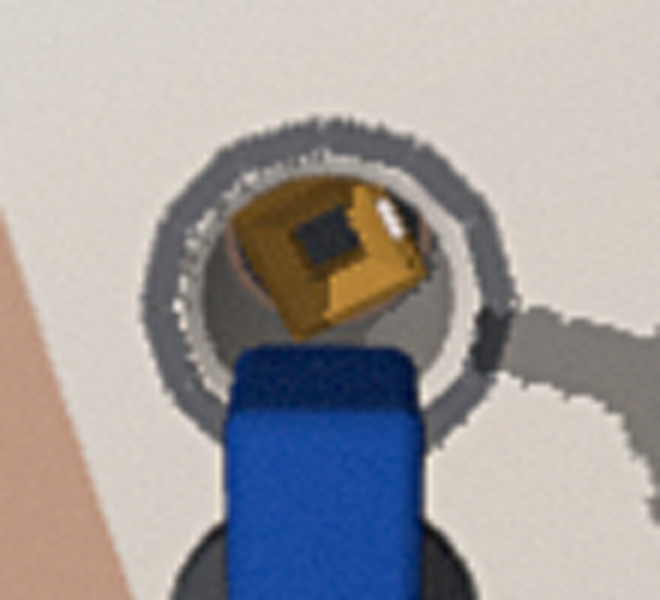

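```bash
cat > sq.py <<'E'
from h import *
def sq(d,corners,u0,v0,f,z):
    R=cv2.Rodrigues(np.array(d['rvec']))[0]; C=c2w(d,[0,0,0]); P=[]
    for cx,cy in corners:
        u=u0+(cx+.5)/f-.5; v=v0+(cy+.5)/f-.5
        a=np.array([(u-d['cx'])/d['fx'],(v-d['cy'])/d['fy']]); r=np.hypot(*a); k=np.tan(r)/r
        w=R.T@np.array([a[0]*k,a[1]*k,1]); P.append((C+w*(z-C[2])/w[2])[:2])
    P=np.array(P); print('c',P.mean(0).round(4))
    for i in range(len(P)):
        e=P[(i+1)%len(P)]-P[i]; print('edge',np.degrees(np.arctan2(e[1],e[0])).round(1),'mod90',(np.degrees(np.arctan2(e[1],e[0]))%90).round(1),np.linalg.norm(e).round(4))
E
python3 - <<'E'
from sq import *
d=np.load('w18.npy',allow_pickle=True).item()
sq(d,[(232,222),(298,337),(426,272),(365,183)],205,130,6,.026)
sq(d,[(292,230),(315,268),(362,245),(342,207)],205,130,6,.018)
d=np.load('w6.npy',allow_pickle=True).item()
sq(d,[(288,160),(180,275),(305,392),(410,272)],210,66,6,.026)
sq(d,[(295,230),(250,272),(297,320),(342,272)],210,66,6,.018)
E
```

```text
c [ 0.5654 -0.021 ]
edge -170.8 mod90 9.2 0.027
edge -81.9 mod90 8.1 0.0289
edge 14.7 mod90 14.7 0.0218
edge 87.0 mod90 87.0 0.0274
c [ 0.5671 -0.0211]
edge -169.2 mod90 10.8 0.0092
edge -82.9 mod90 7.1 0.0107
edge 7.8 mod90 7.8 0.0089
edge 95.5 mod90 5.5 0.0112
c [ 0.5667 -0.0205]
edge -133.1 mod90 46.9 0.0276
edge -43.8 mod90 46.2 0.0301
edge 49.3 mod90 49.3 0.0281
edge 137.1 mod90 47.1 0.0289
c [ 0.5667 -0.0204]
edge -136.8 mod90 43.2 0.011
edge -46.2 mod90 43.8 0.0121
edge 47.2 mod90 47.2 0.0118
edge 137.8 mod90 47.8 0.0113
```

Request:
step_arm --deltas '[0, 0, 0, 0, -7, 0, 0, 0, 0, -14, 0, 0, 0, 0, -21, 0, 0, 0, 0, -26.6, 0, 0, 0, 0.03, -26.6, 0, 0, 0, 0.06, -26.6, 0, 0, 0, 0.085, -26.6, 0, 0, 0, 0.096, -26.6, 0, 0, 0, 0.096, -26.6, 0, 0, 0, 0.096, -26.6]'

```text
clock: 21.9
tool_pos: [0.5669, -0.0208, 0.2053]
tool_rot: [3.141, 0.003, 0.122]
wrist_force: [0.4, -0.3, -1.6]
width: 0.0122
```

Run:
```python
from h import *
st(); rows([(0.5672,-0.0205,0.1765,7)])
```

```text
t 21.9 p [ 0.5669 -0.0208  0.2053] rpy [1.7996e+02 1.7000e-01 7.0000e+00] F [ 0.41 -0.34 -1.6 ] T [-0.033 -0.035  0.059] w 0.0122 q [-0.73  0.46  0.85  1.91 -0.42  0.96 -1.13]
[0.0004, -0.0003, 0.0288] -0.0 dist 0.029
```

Request:
step_arm --deltas '[0, 0.0004, 0, 0.005, 0, 0, 0.0004, 0, 0.01, 0, 0, 0.0004, 0, 0.014, 0, 0, 0.0004, 0, 0.018, 0, 0, 0.0004, 0, 0.022, 0, 0, 0.0004, 0, 0.026, 0, 0, 0.0004, 0, 0.0285, 0, 0, 0.0004, 0, 0.0285, 0, 0, 0.0004, 0, 0.0285, 0]' --squeeze 80

```text
clock: 22.65
tool_pos: [0.5673, -0.0205, 0.1772]
tool_rot: [-3.141, 0.002, 0.123]
wrist_force: [-1.3, -1.0, -2.6]
width: 0.0123
```

Run:
```python
from h import *
st()
```

```text
t 22.65 p [ 0.5673 -0.0205  0.1772] rpy [-1.7999e+02  1.1000e-01  7.0300e+00] F [-1.29 -1.04 -2.55] T [-0.17   0.592 -0.011] w 0.0123 q [-0.7   0.5   0.82  1.93 -0.46  0.91 -1.1 ]
```

Request:
step_arm --deltas '[0, -0.0005, 0, 0, 4, 0, -0.0005, 0, 0, 8, 0, -0.0005, 0, 0, 12, 0, -0.0005, 0, 0, 12, 0, -0.0005, 0, 0, 12]'

```text
clock: 23.07
tool_pos: [0.5669, -0.0206, 0.1775]
tool_rot: [3.141, 0.002, -0.085]
wrist_force: [-3.2, -1.8, -1.8]
width: 0.0119
```

Run:
```python
from h import *
st()
```

```text
t 23.07 p [ 0.5669 -0.0206  0.1775] rpy [ 1.7997e+02  1.1000e-01 -4.8600e+00] F [-3.18 -1.83 -1.84] T [-0.184  0.911  0.02 ] w 0.0119 q [-0.74  0.52  0.87  1.93 -0.49  0.92 -1.28]
```

Request:
step_arm --deltas '[0, 0, 0, 0, 3, 0, 0, 0, 0, 6, 0, 0, 0, 0, 6, 0, 0, 0, 0, 6]'

```text
clock: 23.4
tool_pos: [0.567, -0.0205, 0.1775]
tool_rot: [3.141, 0.002, -0.189]
wrist_force: [-3.2, -1.1, -3.3]
width: 0.0119
```

Run:
```python
from h import *
st()
```

```text
t 23.4 p [ 0.567  -0.0205  0.1775] rpy [ 1.7998e+02  9.0000e-02 -1.0830e+01] F [-3.22 -1.08 -3.29] T [-0.192  0.987  0.045] w 0.0119 q [-0.75  0.53  0.89  1.93 -0.51  0.93 -1.37]
```

Request:
step_arm --deltas '[0, 0, 0, 0, 2, 0, 0, 0, 0, 4, 0, 0, 0, 0, 4, 0, 0, 0, 0, 4]'

```text
clock: 23.73
tool_pos: [0.567, -0.0205, 0.1775]
tool_rot: [3.141, 0.001, -0.259]
wrist_force: [-4.2, -0.5, -3.4]
width: 0.0117
```

Run:
```python
from h import *
st(); d=get_image('wrist'); save(d,'w19')
```

```text
t 23.73 p [ 0.567  -0.0205  0.1775] rpy [ 1.7998e+02  8.0000e-02 -1.4850e+01] F [-4.16 -0.5  -3.41] T [-0.128  0.963  0.066] w 0.0117 q [-0.76  0.54  0.91  1.93 -0.53  0.93 -1.42]
```

Request:
step_arm --deltas '[0, -0.0007, 0, 0, 2, 0, -0.0007, 0, 0, 4, 0, -0.0007, 0, 0, 4, 0, -0.0007, 0, 0, 4]'

```text
clock: 24.12
tool_pos: [0.5667, -0.0204, 0.1776]
tool_rot: [3.141, 0.0, -0.329]
wrist_force: [-2.7, -0.6, -4.7]
width: 0.0124
```

Run:
```python
from h import *
st(); d=get_image('wrist'); save(d,'w20')
cv2.imwrite('pics/cmp2.png',np.hstack([cv2.resize(cv2.imread(f'pics/w{n}.png')[175:345,190:325],None,fx=2.8,fy=2.8,interpolation=cv2.INTER_CUBIC) for n in (19,20)]))
```

```text
t 24.12 p [ 0.5667 -0.0204  0.1776] rpy [ 1.7998e+02  2.0000e-02 -1.8870e+01] F [-2.67 -0.59 -4.67] T [-0.198  0.825  0.073] w 0.0124 q [-0.78  0.54  0.93  1.93 -0.54  0.93 -1.48]
```

View pics/cmp2.png

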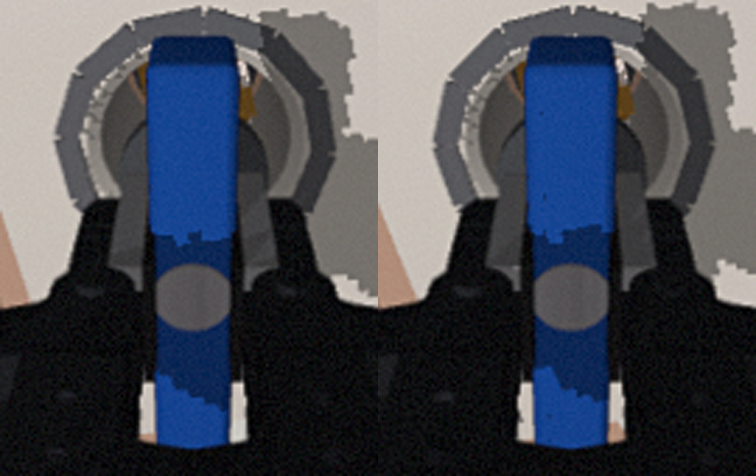

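Request:
step_arm --deltas '[0, 0, 0, 0, 2, 0, 0, 0, 0, 4, 0, 0, 0, 0, 4, 0, 0, 0, 0, 4]'

```text
clock: 24.5
tool_pos: [0.5668, -0.0203, 0.1776]
tool_rot: [3.141, 0.0, -0.399]
wrist_force: [-1.6, -0.4, -5.5]
width: 0.0123
```

```bash
cat > rel.py <<'E'
from h import *
def rel(im,d,c=(.5670,-.0207)):
    o=observe(); h=cv2.cvtColor(im,cv2.COLOR_RGB2HSV).astype(int)
    R=cv2.Rodrigues(np.array(d['rvec']))[0]; C=c2w(d,[0,0,0])
    vv,uu=np.mgrid[175:255,200:315]; a=np.stack([(uu-d['cx'])/d['fx'],(vv-d['cy'])/d['fy']],-1); r=np.hypot(a[...,0],a[...,1]); k=np.tan(r)/r
    w=np.dstack([a[...,0]*k,a[...,1]*k,np.ones_like(k)])@R; q=C+w*((.026-C[2])/w[...,2])[...,None]
    t=q[...,:2]-np.array(c); y=o['tool_rot'][2]; fx=t@[np.cos(y),np.sin(y)]; fl=t@[-np.sin(y),np.cos(y)]
    H=h[175:255,200:315]; rad=np.hypot(fx,fl); mm=(H[...,1]>110)&(H[...,0]<25)&(H[...,0]>5)&(rad<.0225); ang=np.degrees(np.arctan2(fl,fx))
    out=[]
    for s in (mm&(ang<0),mm&(ang>0)):
        if s.sum()<3: out.append(None); continue
        i=np.argsort(-rad[s])[:6]; out.append((int(s.sum()),ang[s][i].mean().round(1),rad[s][i].mean().round(4)))
    return out
E
python3 - <<'E'
from rel import *
st(); d=get_image('wrist'); save(d,'w21')
for n in (11,12,13,14,15,16,17,19,20,21): print(n,rel(cv2.imread(f'pics/w{n}.png')[:,:,::-1],d))
cv2.imwrite('pics/cmp3.png',np.hstack([cv2.resize(cv2.imread(f'pics/w{n}.png')[175:255,205:312],None,fx=3.6,fy=3.6,interpolation=cv2.INTER_CUBIC) for n in (20,21)]))
E
```

```text
t 24.5 p [ 0.5668 -0.0203  0.1776] rpy [ 1.7998e+02  2.0000e-02 -2.2860e+01] F [-1.61 -0.44 -5.45] T [-0.209  0.786  0.174] w 0.0123 q [-0.79  0.55  0.94  1.93 -0.55  0.94 -1.54]
11 [(30, np.float64(-128.1), np.float64(0.018)), (43, np.float64(126.5), np.float64(0.0186))]
12 [(54, np.float64(-122.8), np.float64(0.0192)), (23, np.float64(87.0), np.float64(0.0157))]
13 [(93, np.float64(-113.8), np.float64(0.0195)), (20, np.float64(85.0), np.float64(0.0163))]
14 [(107, np.float64(-108.3), np.float64(0.0195)), (24, np.float64(86.6), np.float64(0.0169))]
15 [(114, np.float64(-104.6), np.float64(0.0198)), (25, np.float64(87.5), np.float64(0.017))]
16 [(120, np.float64(-98.5), np.float64(0.0197)), (35, np.float64(89.4), np.float64(0.0176))]
17 [(101, np.float64(-103.4), np.float64(0.0199)), (42, np.float64(89.4), np.float64(0.0171))]
19 [(53, np.float64(-121.0), np.float64(0.0191)), (22, np.float64(78.7), np.float64(0.0156))]
20 [(57, np.float64(-120.2), np.float64(0.0193)), (26, np.float64(77.2), np.float64(0.0157))]
21 [(71, np.float64(-114.4), np.float64(0.019)), (22, np.float64(78.9), np.float64(0.016))]
```

View pics/cmp3.png

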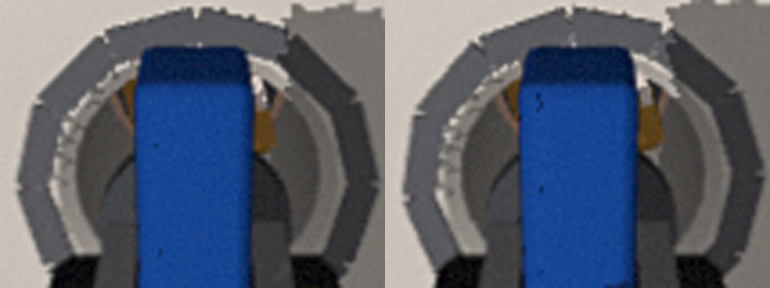

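Request:
step_arm --deltas '[0, 0, 0, 0, 2, 0, 0, 0, 0, 2, 0, 0, 0, 0, -2, 0, 0, 0, 0, -5, 0, 0, 0, 0, -8, 0, 0, 0, 0, -11, 0, 0, 0, 0, -11]'

```text
clock: 25.13
tool_pos: [0.567, -0.0207, 0.1783]
tool_rot: [-3.141, -0.0, -0.208]
wrist_force: [-2.0, -0.8, -2.9]
width: 0.0123
```

Run:
```python
from rel import *
st(); d=get_image('wrist'); save(d,'w22')
print(rel(d['image'],d))
cv2.imwrite('pics/cmp4.png',np.hstack([cv2.resize(cv2.imread(f'pics/w{n}.png')[175:255,205:312],None,fx=3.6,fy=3.6,interpolation=cv2.INTER_CUBIC) for n in (21,22)]))
```

```text
t 25.13 p [ 0.567  -0.0207  0.1783] rpy [-1.7995e+02 -2.0000e-02 -1.1930e+01] F [-1.98 -0.79 -2.86] T [-0.19   0.99   0.024] w 0.0123 q [-0.76  0.53  0.9   1.93 -0.52  0.93 -1.38]
[(42, np.float64(-124.8), np.float64(0.0189)), (22, np.float64(87.5), np.float64(0.0154))]
```

View pics/cmp4.png

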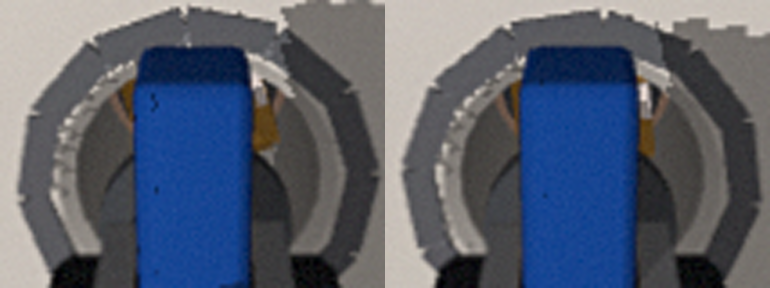

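Request:
step_arm --deltas '[0, 0, 0, 0, 0, 0, 0, 0, -0.006, 0, 0, 0, 0, -0.014, 0, 0, 0, 0, -0.025, 0, 0, 0, 0, -0.045, 0, 0, 0, 0, -0.08, 0, 0, 0, 0, -0.11, 0, 0, 0, 0, -0.125, 0, 0, 0, 0, -0.125, 0, 0, 0, 0, -0.125, 0]'

```text
clock: 26.02
tool_pos: [0.5686, -0.0204, 0.3052]
tool_rot: [-3.139, -0.006, -0.209]
wrist_force: [0.4, 0.6, -2.3]
width: 0.0124
```

Run:
```python
from bar import *
st(); d=get_image('wrist'); np.save('w23.npy',d,allow_pickle=True); save(d,'w23')
cv2.imwrite('pics/w23c.png',cv2.resize(d['image'][130:230,205:315,::-1],None,fx=6,fy=6,interpolation=cv2.INTER_CUBIC))
s=get_image('side'); cv2.imwrite('pics/s23c.png',cv2.resize(s['image'][100:280,170:350,::-1],None,fx=3,fy=3,interpolation=cv2.INTER_CUBIC))
```

```text
t 26.02 p [ 0.5686 -0.0204  0.3052] rpy [-179.85   -0.32  -11.97] F [ 0.37  0.59 -2.26] T [-0.053  0.029 -0.011] w 0.0124 q [-0.89  0.36  1.04  1.83 -0.34  1.14 -1.51]
```

View pics/w23c.png

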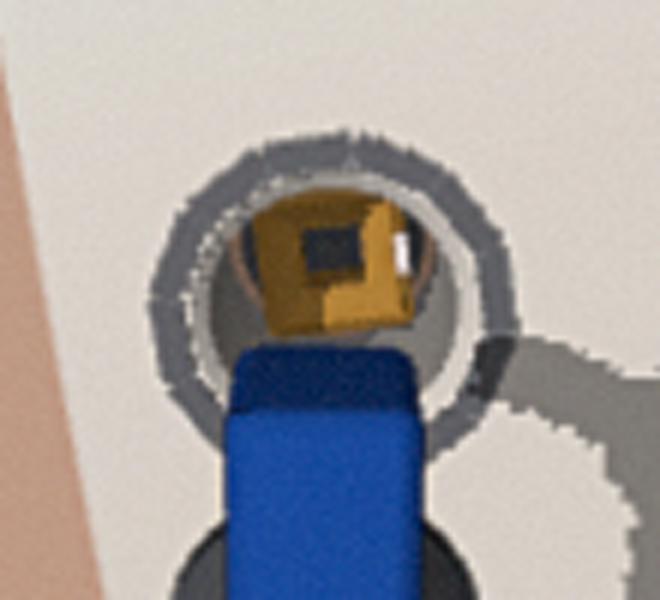

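View pics/s23c.png

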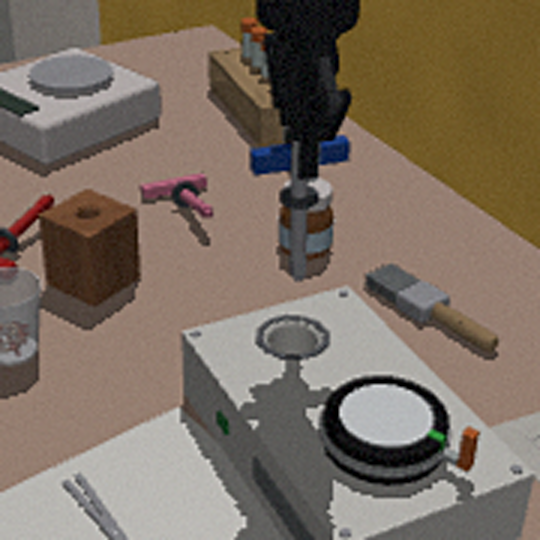

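Run:
```python
from sq import *
d=np.load('w23.npy',allow_pickle=True).item()
sq(d,[(252,215),(272,337),(410,325),(385,200)],205,130,6,.026)
sq(d,[(302,228),(305,268),(360,272),(358,227)],205,130,6,.018)
W=cloud(d,'wrist'); o=observe(); p=np.array(o['tool_pos']); R=Ro.from_euler('xyz',o['tool_rot']).as_matrix()
L=(W-p)@R; hsv=cv2.cvtColor(d['image'],cv2.COLOR_RGB2HSV).astype(int)
m=(d['range_z']>0)&(hsv[...,0]>105)&(hsv[...,0]<130)&(hsv[...,1]>100)&(np.abs(L[...,2]-.0455)<.004)&(np.abs(L[...,1])<.0065)
P=L[m]; print(len(P),P.min(0).round(4),P.max(0).round(4)); print('slope z vs x',np.degrees(np.arctan(np.polyfit(P[:,0],P[:,2],1)))[0])
v,u=np.mgrid[:384,:512]
sp=(d['range_z']>0)&(hsv[...,1]<60)&(np.hypot(u-259,v-283)<25)&(np.abs(L[...,2]-.045)<.006); print('spot',L[sp].mean(0).round(4))
# shank below bar visible from side? 
rows([(0.4847,0.2448,0.302,35.6)])
```

```text
c [ 0.565  -0.0199]
edge 176.6 mod90 86.6 0.0255
edge -96.8 mod90 83.2 0.0281
edge -0.4 mod90 89.6 0.0262
edge 84.6 mod90 84.6 0.0267
c [ 0.5675 -0.0207]
edge 172.0 mod90 82.0 0.0084
edge -106.2 mod90 73.8 0.0113
edge -9.3 mod90 80.7 0.0094
edge 79.1 mod90 79.1 0.0114
3157 [-0.0345 -0.0065  0.0415] [0.0416 0.0065 0.0494]
slope z vs x -0.5373630908898417
spot [ 0.0011 -0.0004  0.0423]
[-0.1351, -0.2421, 0.0004] -47.56 dist 0.277
```

Request:
step_arm --deltas '[0, -0.015, -0.027, 0, -6, 0, -0.033, -0.06, 0, -12, 0, -0.052, -0.094, 0, -18, 0, -0.071, -0.128, 0, -24, 0, -0.09, -0.161, 0, -30, 0, -0.107, -0.192, 0, -36, 0, -0.12, -0.215, 0, -42, 0, -0.13, -0.233, 0, -47.6, 0, -0.135, -0.242, 0, -47.6, 0, -0.135, -0.242, 0, -47.6]'

```text
clock: 26.95
tool_pos: [0.4832, 0.2474, 0.3013]
tool_rot: [-3.141, 0.002, 0.625]
wrist_force: [0.4, -0.4, -2.1]
width: 0.0121
```

Request:
step_arm --deltas '[0, 0, 0, 0, 0, 0, 0, 0, 0, 0, 0, 0, 0, 0, 0]'

```text
clock: 27.2
tool_pos: [0.486, 0.2417, 0.3027]
tool_rot: [3.141, 0.001, 0.617]
wrist_force: [0.4, -0.5, -1.7]
width: 0.0121
```

Run:
```python
from h import *
st(); rows([(0.4839,0.2440,0.302,35.6)])
d=get_image('wrist'); save(d,'w24'); W=cloud(d,'wrist')
m=(d['range_z']>0)&(np.abs(W[...,2]-.084)<.004)&(np.hypot(W[...,0]-.485,W[...,1]-.244)<.06)
print(cv2.minAreaRect(W[m][:,:2].astype(np.float32)))
```

```text
t 27.2 p [0.486  0.2417 0.3027] rpy [1.7995e+02 4.0000e-02 3.5320e+01] F [ 0.39 -0.46 -1.66] T [-0.047 -0.045 -0.008] w 0.0121 q [-1.26  0.23  0.83  1.89 -0.19  1.1  -1.32]
[-0.0003, -0.0031, 0.0007] -0.28 dist 0.003
((0.48456040024757385, 0.24432826042175293), (0.0711214542388916, 0.07073251157999039), 23.619670867919922)
```

View pics/w24.png

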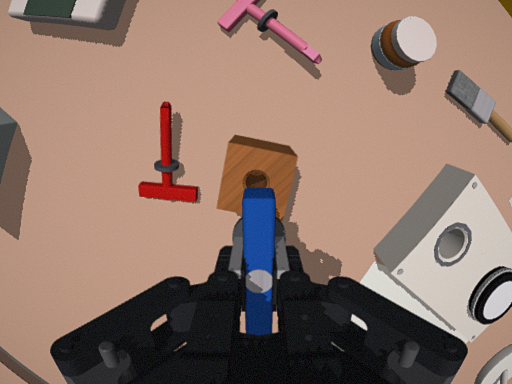

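Correct laterally and come down to just above the hole (tip about 0.09).

Request:
step_arm --deltas '[0, 0, -0.003, 0, 0, 0, 0, -0.003, 0, 0, 0, 0, -0.003, 0.015, 0, 0, 0, -0.003, 0.03, 0, 0, 0, -0.003, 0.038, 0, 0, 0, -0.003, 0.038, 0, 0, 0, -0.003, 0.038, 0]'

```text
clock: 27.83
tool_pos: [0.4832, 0.2465, 0.2646]
tool_rot: [3.141, 0.001, 0.621]
wrist_force: [0.2, 0.4, -1.1]
width: 0.0122
```

Run:
```python
from h import *
st(); rows([(0.4839,0.2440,0.178,35.6)])
```

```text
t 27.83 p [0.4832 0.2465 0.2646] rpy [1.7998e+02 6.0000e-02 3.5610e+01] F [ 0.18  0.36 -1.11] T [ 0.    -0.023  0.011] w 0.0122 q [-1.24  0.28  0.8   1.93 -0.24  1.03 -1.28]
[-0.0008, 0.0025, 0.0866] 0.01 dist 0.087
```

Request:
step_arm --deltas '[0, -0.0005, 0.002, 0, 0, 0, -0.0005, 0.002, 0.003, 0, 0, -0.0005, 0.002, 0.01, 0, 0, -0.0005, 0.002, 0.018, 0, 0, -0.0005, 0.002, 0.026, 0, 0, -0.0005, 0.002, 0.034, 0, 0, -0.0005, 0.002, 0.034, 0]'

```text
clock: 28.42
tool_pos: [0.4826, 0.2443, 0.2284]
tool_rot: [3.141, 0.005, 0.622]
wrist_force: [-1.6, -0.3, -1.0]
width: 0.0123
```

Run:
```python
from h import *
st(); rows([(0.4839,0.2440,0.178,35.6)])
```

```text
t 28.42 p [0.4826 0.2443 0.2284] rpy [179.99   0.26  35.64] F [-1.57 -0.27 -0.95] T [-0.097  0.007  0.015] w 0.0123 q [-1.21  0.33  0.78  1.96 -0.28  0.97 -1.24]
[0.0011, 0.001, 0.0504] 0.04 dist 0.05
```

In the hole with no vertical force; continue down.

Request:
step_arm --deltas '[0, 0.001, 0.0005, 0.008, 0, 0, 0.001, 0.0005, 0.016, 0, 0, 0.001, 0.0005, 0.024, 0, 0, 0.001, 0.0005, 0.032, 0, 0, 0.001, 0.0005, 0.04, 0, 0, 0.001, 0.0005, 0.045, 0, 0, 0.001, 0.0005, 0.048, 0, 0, 0.001, 0.0005, 0.05, 0, 0, 0.001, 0.0005, 0.05, 0]'

```text
clock: 29.17
tool_pos: [0.4851, 0.2449, 0.1805]
tool_rot: [3.142, 0.001, 0.622]
wrist_force: [0.3, 0.1, -1.3]
width: 0.012
```

Run:
```python
from h import *
st()
d=get_image('side'); cv2.imwrite('pics/s25c.png',cv2.resize(d['image'][100:220,140:280,::-1],None,fx=5,fy=5,interpolation=cv2.INTER_CUBIC))
```

```text
t 29.17 p [0.4851 0.2449 0.1805] rpy [1.800e+02 3.000e-02 3.562e+01] F [ 0.32  0.13 -1.29] T [0.006 0.037 0.002] w 0.012 q [-1.16  0.41  0.74  1.98 -0.36  0.88 -1.18]
```

View pics/s25c.png

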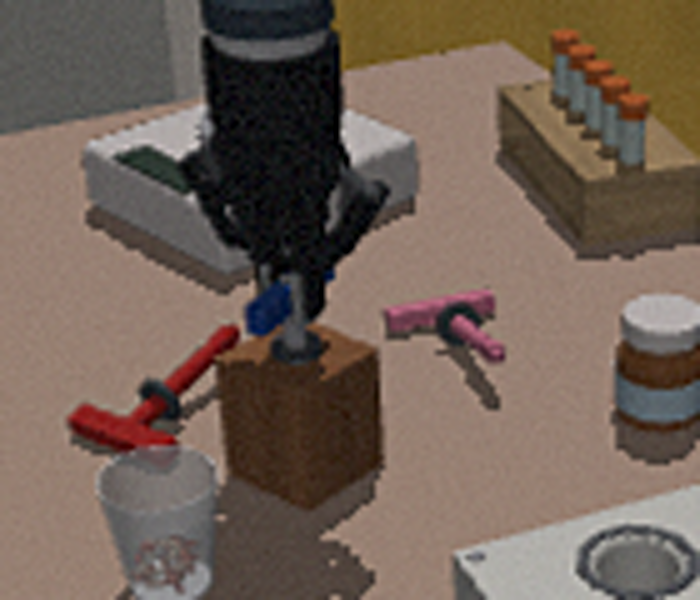

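Request:
step_arm --deltas '[0, 0, 0, 0.002, 0, 0, 0, 0, 0.003, 0, 0, 0, 0, 0.003, 0, 0, 0, 0, 0.003, 0]'

```text
clock: 29.55
tool_pos: [0.4859, 0.2453, 0.1789]
tool_rot: [-3.141, -0.002, 0.622]
wrist_force: [0.2, -0.0, 4.1]
width: 0.0117
```

Run:
```python
from h import *
st()
```

```text
t 29.55 p [0.4859 0.2453 0.1789] rpy [-1.7998e+02 -9.0000e-02  3.5620e+01] F [ 0.16 -0.03  4.12] T [-0.2    0.225 -0.022] w 0.0117 q [-1.16  0.42  0.73  1.98 -0.36  0.87 -1.18]
```

Request:
step_arm --deltas '[0.018, 0, 0, 0, 0, 0.025, 0, 0, 0, 0, 0.04, 0, 0, 0, 0, 0.05, 0, 0, 0, 0, 0.05, 0, 0, -0.015, 0, 0.05, 0, 0, -0.04, 0, 0.05, 0, 0, -0.07, 0, 0.05, 0, 0, -0.1, 0, 0.05, 0, 0, -0.12, 0, 0.05, 0, 0, -0.12, 0]' --squeeze 20

```text
clock: 30.38
tool_pos: [0.488, 0.2459, 0.3027]
tool_rot: [-3.141, -0.01, 0.621]
wrist_force: [1.7, 0.2, -0.0]
width: 0.0502
```

Run:
```python
from key import *
st(); d=get_image('wrist'); save(d,'w26'); P=key(d)
q=P[P[:,2]>.129]; A=np.c_[q[:,:2]-q[:,:2].mean(0),np.ones(len(q))]; print('plane slopes deg',np.degrees(np.linalg.lstsq(A,q[:,2],rcond=None)[0][:2]).round(2))
s=get_image('side'); cv2.imwrite('pics/s26c.png',cv2.resize(s['image'][100:260,140:340,::-1],None,fx=4,fy=3.7,interpolation=cv2.INTER_CUBIC))
rows([(0.5709,-0.225,0.30,90),(0.5669,-0.0917,0.27,90)])
```

```text
t 30.38 p [0.488  0.2459 0.3027] rpy [-179.96   -0.55   35.6 ] F [ 1.66  0.21 -0.01] T [-0.013 -0.033  0.027] w 0.0502 q [-1.26  0.23  0.83  1.89 -0.2   1.09 -1.31]
key 1252 mean [0.4888 0.2479 0.1329] rect [0.4863 0.246 ] [0.0791 0.0137] 35.1 ang -144.37 zmin/max 0.1252 0.1352
plane slopes deg [-0.42  0.18]
[-0.2045, 0.4319, -0.0021] -54.37 dist 0.478
[-0.1301, 0.3213, 0.0281] -54.37 dist 0.348
```

View pics/s26c.png

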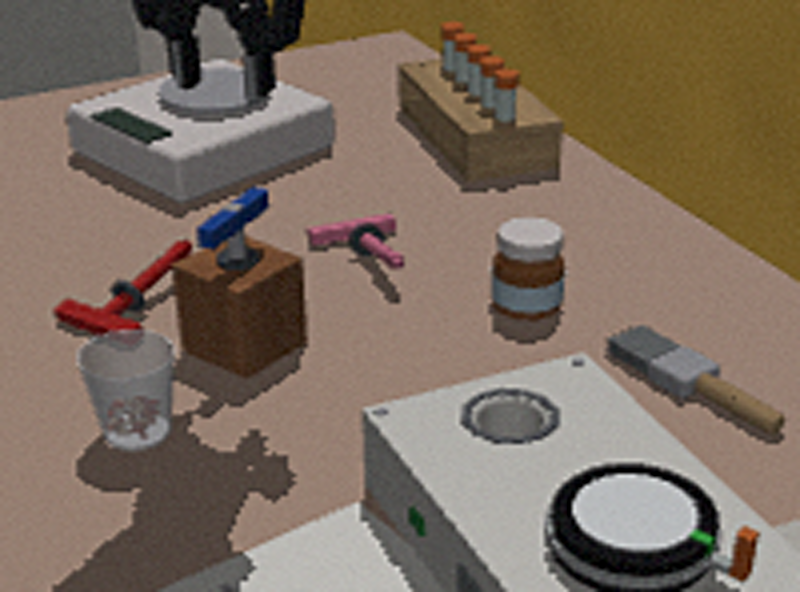

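View pics/w26.png

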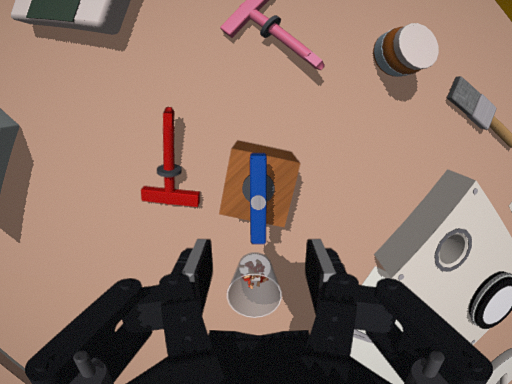

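Request:
step_arm --deltas '[0.05, -0.13, 0.321, 0.0, -54, 0.05, -0.13, 0.321, 0.0, -54, 0.05, -0.13, 0.321, 0.0, -54, 0.05, -0.13, 0.321, 0.0, -54, 0.05, -0.13, 0.321, 0.0, -54, 0.05, -0.13, 0.321, 0.0, -54, 0.05, -0.13, 0.321, 0.0, -54, 0.05, -0.13, 0.321, 0.02, -54, 0.05, -0.13, 0.321, 0.028, -54.4, 0.05, -0.13, 0.321, 0.028, -54.4]'

```text
clock: 31.32
tool_pos: [0.5643, -0.0991, 0.2668]
tool_rot: [-3.137, 0.005, 1.564]
wrist_force: [-1.2, -1.7, 0.3]
width: 0.0502
```

Request:
step_arm --deltas '[0.05, 0, 0, 0, 0, 0.05, 0, 0, 0, 0, 0.05, 0, 0, 0, 0]'

```text
clock: 31.57
tool_pos: [0.5661, -0.0899, 0.2688]
tool_rot: [-3.139, -0.001, 1.573]
wrist_force: [-0.5, 1.2, 0.2]
width: 0.0498
```

Run:
```python
from iris import *
st(); d=get_image('wrist'); np.save('w27.npy',d,allow_pickle=True); save(d,'w27')
cv2.imwrite('pics/w27c.png',cv2.resize(d['image'][66:156,210:310,::-1],None,fx=6,fy=6,interpolation=cv2.INTER_CUBIC))
```

```text
t 31.57 p [ 0.5661 -0.0899  0.2688] rpy [-1.7987e+02 -6.0000e-02  9.0120e+01] F [-0.48  1.19  0.2 ] T [ 0.024 -0.039  0.008] w 0.0498 q [-0.58  0.35  0.8   1.85 -0.29  1.06  0.34]
```

View pics/w27c.png

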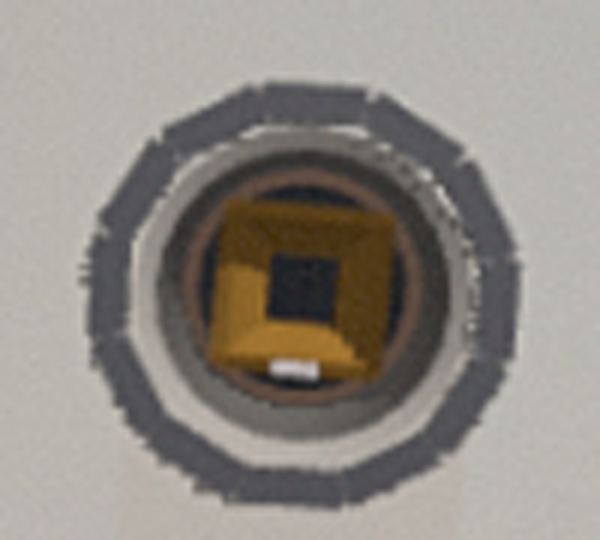

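View pics/w27.png

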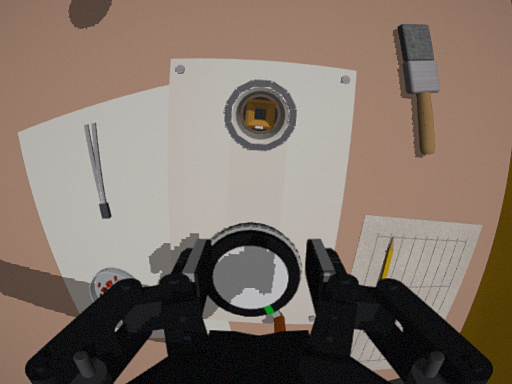

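Request:
step_arm --deltas '[0.05, 0, 0, -0.035, 0, 0.05, -0.04, 0, -0.035, 0, 0.05, -0.08, 0, -0.035, 0, 0.05, -0.12, 0, -0.035, 0, 0.05, -0.145, 0.015, -0.035, 0, 0.05, -0.145, 0.015, -0.035, 0, 0.05, -0.145, 0.015, -0.035, 0, 0.05, -0.145, 0.015, -0.035, 0]'

```text
clock: 32.28
tool_pos: [0.5824, -0.2338, 0.3045]
tool_rot: [-3.141, -0.002, 1.575]
wrist_force: [0.4, 0.3, -0.4]
width: 0.0505
```

Run:
```python
from iris import *
st(); d=get_image('wrist'); save(d,'w28'); iris(d)
t=get_image('top'); save(t,'t28')
```

```text
t 32.28 p [ 0.5824 -0.2338  0.3045] rpy [-1.7998e+02 -1.1000e-01  9.0230e+01] F [ 0.4   0.34 -0.42] T [ 0.051 -0.062 -0.023] w 0.0505 q [-0.32  0.44  0.83  1.68 -0.35  1.18  0.6 ]
ring encl 0.5571 -0.1709 0.0485 hull c [ 0.5574 -0.1705] white [ 0.5577 -0.1703  0.0988] z 0.0985
green 101 [ 0.576  -0.2084  0.0989] lever top 121 [ 0.5875 -0.2304  0.1146] [ 0.582 -0.237  0.109] [ 0.593 -0.225  0.116]
mark ang -63.87 lever ang -63.32 diff -0.55 r 0.067
mark ang -64.33 lever ang -63.62 diff -0.72 r 0.0671
```

View pics/w28.png

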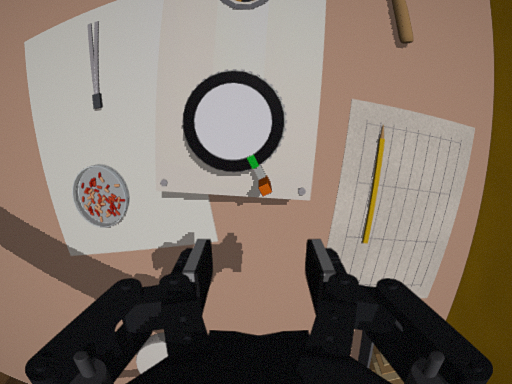

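View pics/t28.png

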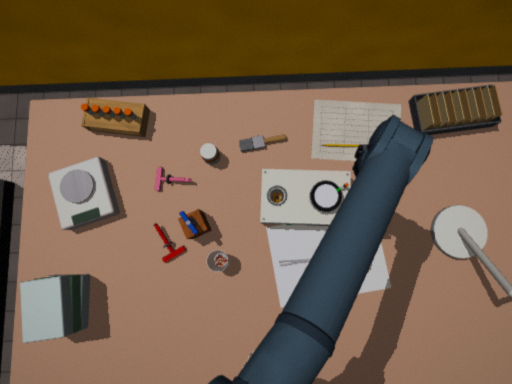

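Run:
```python
from h import *
print(sign_off())
```

```text
the job is handed in; nothing more can be done
None
```

The job is handed in at about 32 s: the iris is on its mark, the screw is turned to its stop, and the blue key is back in its holder.

- **Iris:** I pinched the lever by its post and swung it about 52°. After release it measured about 0.0° off the mark. The last check, from another angle, gave 0.5–0.7° off, which is about the measuring error. I saw no contact with the black rings.
- **Screw:** It took two tries.
    - On the first I turned past the stop and the key jammed at an angle in the socket. Backing off then pulled the screw back about 10–15°.
    - I lifted the key, re-aligned it and turned again until the screw stopped and the torque rose to about 0.17 N m. I backed off only within the socket's play before lifting out.
    - The final picture puts the screw at about 1.59 rad of 1.6. That assumes its zero lies along the stage's axes.
- **Key:** It is upright in the holder with its collar down. The top of the bar is 133 mm above the table and level to about 0.5°.
- **Disagreement:** The pink and red look-alike keys stood on their tips in the first pictures. They were already lying down when I first looked at the holder, before I lowered the gripper there. I measured no contact and left them where they fell; I think they toppled by themselves but did not see it happen. In the last pictures the listed bystanders look to be where they started.

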